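Drop the scrapped watches into the recycling box through its sprung flap

ROBOT

A 7-joint arm with a two-finger parallel gripper is mounted at the origin on a cart in front of the work surface, level with it; the furniture and walls round the work are solid. World frame = base frame: x ahead of the robot, y to its left, z up, the work surface at z = 0. Lengths are in m, angles in rad, forces in N, time in s.
With the tool pointing down it reaches from about 0.425 to 0.925 m from the base axis. Payload 6.8 kg.
Tool frame: the origin (TCP) lies at the very end of the fingers, on their centre line; the grasp point (between the pads) lies r.pinch_z behind it (r.pinch_z is the distance from the TCP to the grasp point, in m); z points along the fingers, y is the line along which they close (so a half turn about z gives the same grasp; the last joint's range is limited). The gripper opens to 85 mm and grips with 20 to 120 N. Pads are 22 mm wide; open, the fingers measure 114 mm over their backs; the gripper's body (76 mm by 85 mm) begins 54 mm behind the grasp point. The pads swing forward as they close: fully open they stand 13 mm farther back than shut.
Start: joints at [1.225, 0.477, 0.022, 1.555, -0.011, 1.109, -0.083], TCP at [0.159, -0.656, 0.231] pointing down, gripper open.
Joint ranges: [-2.96, 2.96], [-0.34, 2.1], [-1.41, 1.46], [0.24, 2.44], [-1.37, 4.51], [0.17, 1.92], [-2.96, 2.96]. Speed limits (rad/s): [2.39, 2.39, 3.14, 3.14, 3.14, 3.14, 3.14].

INTERFACE

Orientations are given as a rotation vector (axis times angle).
In Python, from bench import status, grab_frame, camera_model, r gives the robot as it stands. The module is installed in compiled form; this text tells all that it offers.
- The arm moves only by the shell command python3 -m creep 'ROWS' [FORCE]. ROWS is text: rows parted by semicolons, each of 7 numbers parted by spaces: the turn, a rotation vector about the tool's x, y, z in rad, then the shift along the tool's x, y, z in mm, then the opening, from -1 (shut) to 1 (fully open). In form: rx ry rz tx ty tz fingers; .... A call has 1 to 10 rows; each row is the pose to reach, as a shift and turn from the pose commanded when the call began, along the tool's axes at that moment; what a row does not reach only later rows make up. A row lasts 1/8 s, in which the tool goes at most 62.5 mm and 10.7 degrees, less where a joint would pass 70% of its speed; a pose out of reach is approached as far as the arm can. A call with a gripper value outside its range is refused whole. The fingers move at their own pace and stop on an object; FORCE is the grip in N (left out, the last holds). Time passes only in rows, so rows that repeat a pose let the fingers close. It gives the time, the measured TCP pose, the force, the opening and the grip force at its end, in the units of the state.
- status.get_obs(): the state, without advancing time (a new reading comes with each control period).
- grab_frame(name): name is "scene" or "side" or "wrist"; returns (picture, depth): 480x640x3 uint8, red, green, blue; 480x640 float32, m along the optical axis (not along the pixel's ray), 0 where there is no reading.
- camera_model(name): a dict with "K" (3x3 intrinsics, pixels), "rvec" (rotation vector, rad) and "tvec" (3), from world to camera coordinates, as OpenCV has them. Camera axes: x right, y down, z forward; pixel columns grow to the right and rows downward; lengths in m; the calibration is good to about 2 mm. A picture is of the moment at which its call begins: read the wrist's pose just before it. camera_model takes no time and is no camera call; for the wrist camera it gives the pose at the moment of the call.
- r.hand_in(): hands the job in; it is judged then, once.
The state is a dict: "clock": time; "joints": joint angles; "qvel": joint speeds; "tau": joint torques, N m; "tcp_pos": TCP position; "orientation": TCP orientation; "contact_force": force on the tool from outside, world axes, zero at the start; "moment": the same for the moment, N m; "grip_width": finger opening in m; "gripper_force": force on a finger pad.
Only numpy, scipy, OpenCV 4.12 (cv2) and the standard library are available. Lean on these libraries where they do the work, as an engineer would, in place of code of your own. Each camera call takes 0.05 s, during which the arm holds its last target. There are 200 camera calls.

TASK

The scrapped watch heads lying about the bench are due for the recycler: gather every one of them in the steel scoop, and stand the blue-capped bottle that blocks the front of the recycling box upright on the middle of its black round coaster. Then press the box's sprung flap inward with the lip of the scoop, tip the scoop there and pour all the watches through into the box, keeping the fingers off the flap. Let the flap close, lay the empty scoop flat in the middle of its mat again, and leave the other tools where they are.

Things in the scene. Friction and masses are not known exactly. Their poses are not given: they have to be found in the camera images.
- recycling_box: grey sheet-steel box with a steel flap in its front, fixed to the bench, 110 mm deep, 150 mm wide, 165 mm high; origin: centre of its underside; its x axis points from the front (flap side) to the back, z up; walls 4 mm; below the flap is a fixed clear panel, behind which things in the box can be seen; inner floor 4 mm above the bench; inside, a chute plate slopes down from the sill
- sill (a point): middle of the sill, the lower edge of the flap opening, in the box's front face, 55 mm above the bench; axes as the box's: x into the box. The opening is 126 mm wide (the flap 120 mm) and reaches up to 137 mm above the bench
- flap (a joint): the flap's angle: 0 hangs shut, 1.35 fully swung in. It is hinged along the top of the opening, 137 mm above the bench, and 79 mm tall, its free edge just above the sill and 4 mm behind the front face; it swings only inward and upward; a spring shuts it (about 0.4 N at the free edge to start it, 1.5 N wide open)
- flap_edge (a point): middle of the flap's free (lower) edge
- scoop: open scoop of 2.5 mm polished stainless sheet, 120 g: flat pan 91 mm long, 92 mm wide; walls 24 mm high at the back and sides, the side walls sloping to 13 mm over the last 28 mm; open at the lip. Origin: underside of the pan at its middle; x points to the lip, z up; back wall at x = -42 mm, lip at x = +48 mm
- scoop_lip (a point): middle of the scoop's lip (its lower edge); axes as the scoop's. With the lip 35 mm inside the box the flap rides on the side walls and the watches pass below it. A watch starts to slide on the scoop's sheet at a slope of some 13 to 20 degrees; tipped by 40 degrees it empties
- scoop_grip (a point): middle of the place to hold the scoop: black grip behind the back wall, 56 mm long along the scoop's x (this point is 9 mm nearer to the pan than its middle), 16 mm wide across (flat sides), 18 mm high, its centre 36 mm above the pan's underside; 75 mm behind the pan's middle; axes as the scoop's
- mat: black rubber mat, 145 x 125 x 3 mm, fixed, on which the scoop lies; origin: centre of its underside
- bottle_mid (a point): bottle with a blue cap, 42 mm across to 78 mm up, 98 mm high with the cap, 110 g; this point is on its axis, 40 mm above its foot; its z axis points up while it stands
- coaster: black round coaster, 68 mm across, 6 mm high, fixed to the bench; origin: centre of its underside
- watch_1_mid (a point): a scrapped wrist-watch head without strap: flat grey disc, 32 mm across, 9 mm thick, about 30 g, lying dial up on the bench at the start; this point is its centre, half-way up; None if there is no such watch this time
- watch_2_mid (a point): a scrapped wrist-watch head without strap: flat grey disc, 32 mm across, 9 mm thick, about 30 g, lying dial up on the bench at the start; this point is its centre, half-way up; None if there is no such watch this time
- watch_3_mid (a point): a scrapped wrist-watch head without strap: flat grey disc, 32 mm across, 9 mm thick, about 30 g, lying dial up on the bench at the start; this point is its centre, half-way up; None if there is no such watch this time
- watch_4_mid (a point): a scrapped wrist-watch head without strap: flat grey disc, 32 mm across, 9 mm thick, about 30 g, lying dial up on the bench at the start; this point is its centre, half-way up; None if there is no such watch this time
- watch_5_mid (a point): a scrapped wrist-watch head without strap: flat grey disc, 32 mm across, 9 mm thick, about 30 g, lying dial up on the bench at the start; this point is its centre, half-way up; None if there is no such watch this time
- tweezers: bystander: steel tweezers, 13 x 121 x 9 mm, lying; origin: centre of its underside
- driver: bystander: small screwdriver, 12 x 90 x 10 mm, lying; origin: centre of its underside
- loupe: bystander: black eyeglass (loupe), 34 mm across, 28 mm high; origin: centre of its underside
- oil: bystander: small brown bottle, 31 mm across, 62 mm high; origin: centre of its underside
- blower: bystander: red rubber dust blower, 51 mm across, 88 mm high; origin: centre of its underside
- amber: bystander: round orange tin, 39 mm across, 18 mm high; origin: centre of its underside

How it is judged:
By the outcome, as a careful person would: the job done as asked, in the order asked, and still so for the second after the job is handed in, with the robot touching nothing.
Of watch_1, watch_2, watch_3, watch_4, watch_5 only 3 to 5 are there at a start; the rules pass over those that are not, and their reading is None.
At some moment in a run one of watch_1, watch_2, watch_3, watch_4, watch_5 may be knocked a few centimetres aside while the robot is not near it.
It also fails if it takes over 210 s, if anything falls off the work surface, if the arm or the gripper's body presses on something with over 40 N, if the wrist force passes 120 N, or if a joint passes its speed limit or range.

## Working session

There is one attempt and no reset: what is moved stays moved. The work goes in short steps, Python scripts to look and compute and a shell command to move; the robot and the scene stay as the last step left them, time stands still between calls to the robot, and variables do not carry over. Pictures are saved under pics/ and viewed, at most 14 in all, crops included, and the job is handed in when it is done.

```bash
mkdir -p pics
cat > h.py <<'E'
import numpy as np, cv2
from bench import status, grab_frame, camera_model, r
from scipy.spatial.transform import Rotation as R
def cam(n):
    m=camera_model(n); return np.array(m["K"]),cv2.Rodrigues(np.array(m["rvec"],float))[0],np.array(m["tvec"],float).ravel()
def cloud(n,d,c):
    K,Rm,t=c; v,u=np.mgrid[:480,:640]
    P=np.stack([(u-K[0,2])/K[0,0]*d,(v-K[1,2])/K[1,1]*d,d],-1)
    return (P-t)@Rm
def shot(n,f=None):
    c=cam(n); p,d=grab_frame(n)
    if f: cv2.imwrite(f,p[:,:,::-1])
    return p,d,cloud(n,d,c)
def st():
    o=status.get_obs(); print(o["clock"],np.round(o["tcp_pos"],4),np.round(o["orientation"],4),'F',np.round(o["contact_force"],1),'w',o["grip_width"],o["gripper_force"],np.round(o["joints"],2))
    return o
E
python3 - <<'E'
from h import *
o=st();print(r.pinch_z, R.from_rotvec(o["orientation"]).as_matrix().round(3))
for n in("scene","side","wrist"):
    p,d,P=shot(n,f"pics/{n}0.png"); np.savez(f"{n}0.npz",p=p,d=d,P=P); print(n,cam(n)[0][0,0], (-cam(n)[1].T@cam(n)[2]).round(3))
E
```

```text
0.0 [ 0.1588 -0.6554  0.2303] [-3.1176e+00 -3.7250e-01  6.0000e-04] F [-0.  -0.   0.3] w 0.0853706530422851 0.0 [ 1.22  0.48  0.02  1.56 -0.01  1.11 -0.08]
0.0187 [[ 0.972  0.236 -0.001]
 [ 0.236 -0.972  0.002]
 [-0.    -0.002 -1.   ]]
scene 471.5464208971508 [0.234 0.584 0.712]
side 553.4720417905309 [ 0.317 -0.93   0.852]
wrist 382.68455863022905 [ 0.236 -0.637  0.373]
```

View pics/scene0.png

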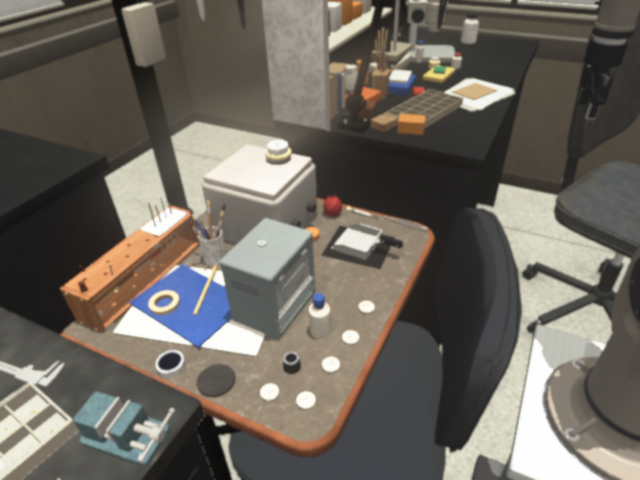

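View pics/side0.png

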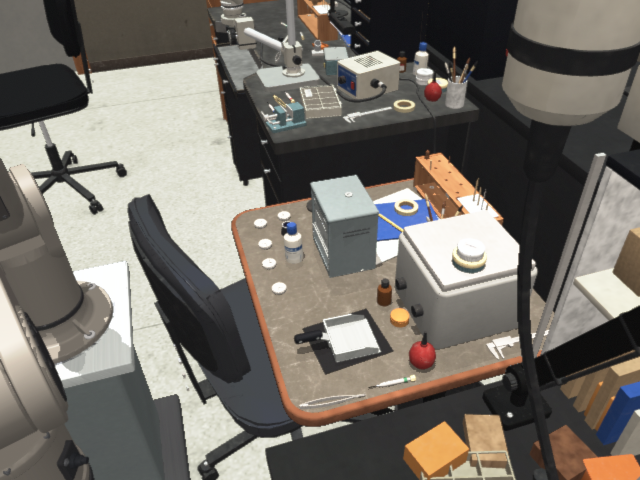

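Side view: five watches at (260,223), (284,215), (265,243), (269,263) and (279,288); bottle at (293,243), box at (345,225), scoop at (350,337) on the mat with its grip at (312,333). Scene view: coaster at (216,380), loupe at (291,362).

```bash
cat > m.py <<'E'
from h import *
z={n:np.load(n+"0.npz") for n in("scene","side")}
for n in z:
    p=z[n]["p"].astype(int);P=z[n]["P"]
    ok=(P[...,2]>.004)&(P[...,2]<.016)&(p.min(-1)>110)&(np.ptp(p,axis=-1)<40)&(P[...,0]>.3)&(P[...,0]<1)&(abs(P[...,1])<.6)
    k,l,s,c=cv2.connectedComponentsWithStats(ok.astype(np.uint8))
    print(n)
    for i in range(1,k):
        if s[i,4]>40: q=P[l==i]; print(c[i].round(),s[i,4],((q.min(0)+q.max(0))/2).round(4),np.ptp(q,axis=0).round(3))
P=z["side"]["P"];p=z["side"]["p"].astype(int)
def show(nm,m):
    q=P[m]; print(nm,len(q),np.percentile(q,[1,50,99],axis=0).round(3).tolist())
def box(a,b,c,d):
    m=np.zeros((480,640),bool);m[b:d,a:c]=1;return m
hz=P[...,2]
show("boxtop",box(305,170,385,230)&(abs(hz-.165)<.004))
m=box(305,170,385,230)&(abs(hz-.165)<.004); print(cv2.minAreaRect((P[m][:,:2]*1000).astype(np.float32)))
m=box(290,300,400,380)&(p.max(-1)<60)&(hz<.008)&(hz>-.003); print("mat",cv2.minAreaRect((P[m][:,:2]*1000).astype(np.float32)))
m=box(320,305,385,370)&(p.min(-1)>90)&(hz>.018)&(hz<.04); print("rim",cv2.minAreaRect((P[m][:,:2]*1000).astype(np.float32)))
m=box(285,318,335,350)&(p.max(-1)<70)&(hz>.025); show("grip",m);print(cv2.minAreaRect((P[m][:,:2]*1000).astype(np.float32)))
m=box(280,218,306,240)&(hz>.08)&(p[...,2]>p[...,0]+40); show("cap",m)
m=box(282,222,306,268)&(hz>.03)&(hz<.11); show("bottle",m)
P=z["scene"]["P"];p=z["scene"]["p"].astype(int);hz=P[...,2]
m=box(190,360,245,400)&(p.max(-1)<75)&(hz>-.003)&(hz<.012); show("coaster",m)
m=box(280,345,305,380)&(p.max(-1)<80)&(hz>.01); show("loupe",m)
m=box(305,285,335,345)&(hz>.03)&(hz<.11); show("bottle",m)
m=box(305,285,335,310)&(hz>.08)&(p[...,2]>p[...,0]+40); show("cap",m)
m=box(220,215,320,290)&(abs(hz-.165)<.004); print(cv2.minAreaRect((P[m][:,:2]*1000).astype(np.float32)))
E
python3 m.py
```

```text
scene
[360. 212.] 44 [ 0.6161 -0.3604  0.0082] [0.052 0.008 0.008]
[409. 224.] 94 [ 0.4847 -0.3637  0.0082] [0.095 0.018 0.008]
[356. 238.] 513 [ 0.5808 -0.2523  0.0099] [0.085 0.073 0.012]
[212. 262.] 57 [ 0.8488 -0.0346  0.0102] [0.04  0.018 0.011]
[168. 273.] 74 [0.9103 0.0513 0.0101] [0.023 0.102 0.011]
[202. 271.] 115 [0.855  0.0031 0.0099] [0.068 0.029 0.011]
[217. 279.] 139 [0.7984 0.0288 0.0098] [0.047 0.093 0.011]
[296. 312.] 75 [0.5934 0.0222 0.0122] [0.006 0.12  0.008]
[147. 327.] 1269 [0.831  0.1801 0.0096] [0.19  0.074 0.011]
[366. 307.] 159 [ 0.4729 -0.0515  0.0082] [0.033 0.032 0.008]
[235. 338.] 1345 [0.6671 0.1324 0.0075] [0.108 0.082 0.007]
[321. 334.] 69 [0.5255 0.0481 0.0099] [0.028 0.026 0.012]
[350. 337.] 195 [0.4701 0.0345 0.0083] [0.033 0.033 0.008]
[330. 364.] 219 [0.4774 0.1084 0.0084] [0.031 0.032 0.009]
[173. 371.] 99 [0.7368 0.2374 0.01  ] [0.04  0.041 0.012]
[269. 392.] 258 [0.5473 0.2052 0.0084] [0.032 0.032 0.009]
[305. 400.] 267 [0.4836 0.193  0.0085] [0.032 0.032 0.009]
side
[398. 197.] 258 [0.8472 0.1838 0.0081] [0.129 0.065 0.008]
[283. 215.] 83 [0
[... 1147 characters left out ...]
2, 0.045], [0.509, -0.232, 0.051]]
((389.2548828125, -575.9880981445312), (720.6748046875, 52.026573181152344), 74.4105453491211)
cap 94 [[0.502, -0.038, 0.08], [0.526, 0.036, 0.094], [0.535, 0.053, 0.153]]
bottle 448 [[0.507, 0.018, 0.031], [0.525, 0.03, 0.063], [0.547, 0.052, 0.099]]
coaster 26 [[0.616, 0.228, 0.003], [0.622, 0.242, 0.005], [0.637, 0.254, 0.007]]
loupe 128 [[0.526, 0.132, 0.01], [0.537, 0.145, 0.018], [0.548, 0.154, 0.031]]
bottle 662 [[0.511, -0.032, 0.03], [0.527, 0.051, 0.065], [0.592, 0.063, 0.1]]
cap 112 [[0.52, 0.035, 0.084], [0.529, 0.048, 0.097], [0.54, 0.055, 0.1]]
((646.52490234375, 21.082935333251953), (156.35540771484375, 114.15321350097656), 88.59285736083984)
```

```bash
cat > m2.py <<'E'
from h import *
from scipy.optimize import least_squares
z={n:np.load(n+"0.npz") for n in("scene","side")}
def fit(q,rad,g):
    f=least_squares(lambda c:np.hypot(*(q[:,:2]-c).T)-rad,g,loss='soft_l1',f_scale=.002); return f.x.round(4),np.abs(f.fun).mean().round(4),len(q)
for n in z:
    p=z[n]["p"].astype(int);P=z[n]["P"]
    near=lambda c,rr:np.hypot(P[...,0]-c[0],P[...,1]-c[1])<rr
    h=P[...,2]
    print(n,"bottle",fit(P[near((.527,.042),.027)&(h>.025)&(h<.065)],.021,(.527,.042)))
    print(n,"loupe",fit(P[near((.537,.145),.03)&(h>.006)&(h<.026)],.017,(.537,.145)))
    m=near((.62,.24),.08)&(p.max(-1)<75)&(h>-.008)&(h<.016); q=P[m];print("coaster",len(q),cv2.minEnclosingCircle((q[:,:2]*1000).astype(np.float32)),np.median(q,0),q.min(0),q.max(0))
c=z["scene"]["p"][340:420,170:320]; cv2.imwrite("pics/c1.png",cv2.resize(c[:,:,::-1],None,fx=5,fy=5))
c=z["side"]["p"][290:420,280:420]; cv2.imwrite("pics/c2.png",cv2.resize(c[:,:,::-1],None,fx=4,fy=4))
E
python3 m2.py
```

```text
scene bottle (array([0.5323, 0.0402]), np.float64(0.0009), 331)
scene loupe (array([0.5434, 0.136 ]), np.float64(0.0019), 166)
coaster 26 ((627.188720703125, 240.58274841308594), 16.878639221191406) [0.62176602 0.24228432 0.00536288] [0.61566732 0.2271132  0.00289605] [0.63736012 0.2540523  0.00714513]
side bottle (array([0.5277, 0.0416]), np.float64(0.0015), 271)
side loupe (array([0.542 , 0.1357]), np.float64(0.0022), 47)
coaster 7 ((614.896728515625, 208.30380249023438), 6.836061000823975) [0.61450772 0.20871064 0.0038315 ] [0.61232108 0.20184722 0.00248606] [0.61868104 0.21476037 0.00698624]
```

```bash
python3 -m creep '0 0 0.238 100 -80 0 1;0 0 0.238 200 -160 0 1;0 0 0.238 300 -200 0 1;0 0 0.238 300 -300 0 1;0 0 0.238 300 -300 0 1;0 0 0.238 300 -300 0 1;0 0 0.238 300 -300 0 1'; python3 -c "
from h import *;o=st();print(R.from_rotvec(o['orientation']).as_matrix().round(3))"
```

```text
clock: 1.02
tcp_pos: [0.3806, -0.2914, 0.2313]
orientation: [-3.142, -0.002, -0.0]
contact_force: [0.9, 0.3, 0.1]
grip_width: 0.0855
gripper_force: 0.0
1.025 [ 0.3806 -0.2914  0.2313] [-3.1415e+00 -1.5000e-03 -3.0000e-04] F [0.9 0.3 0.1] w 0.08550015967730118 0.0 [ 0.64  0.16 -0.13  2.    0.02  0.98 -1.07]
[[ 1.     0.001  0.   ]
 [ 0.001 -1.     0.   ]
 [ 0.    -0.    -1.   ]]
```

```bash
python3 -m creep '0 0 0 30 -62 -20 1;0 0 0 60 -124 -40 1;0 0 0 90 -186 -60 1;0 0 0 120 -248 -80 1;0 0 0 130 -310 -80 1;0 0 0 140 -372 -80 1;0 0 0 150 -390 -80 1;0 0 0 150 -390 -80 1'
python3 - <<'E'
from h import *
st(); p,d,P=shot("wrist","pics/w1.png"); np.savez("w1.npz",p=p,d=d,P=P)
p,d,P=shot("scene"); print(p[374:386:4,205:228:6].tolist())
E
```

```text
clock: 2.02
tcp_pos: [0.53, 0.1016, 0.3112]
orientation: [-3.139, -0.012, 0.0]
contact_force: [-0.1, -1.6, -0.1]
grip_width: 0.0854
gripper_force: 0.0
2.025 [0.53   0.1016 0.3112] [-3.139e+00 -1.240e-02  1.000e-04] F [-0.1 -1.6 -0.1] w 0.08544012521133447 0.0 [ 0.08  0.22 -0.45  1.76  0.1   1.19 -1.96]
[[[90, 85, 80], [89, 85, 79], [91, 86, 80], [90, 85, 79]], [[91, 86, 81], [89, 85, 79], [86, 81, 76], [86, 82, 77]], [[92, 87, 81], [91, 86, 80], [91, 86, 80], [92, 87, 81]]]
```

View pics/w1.png

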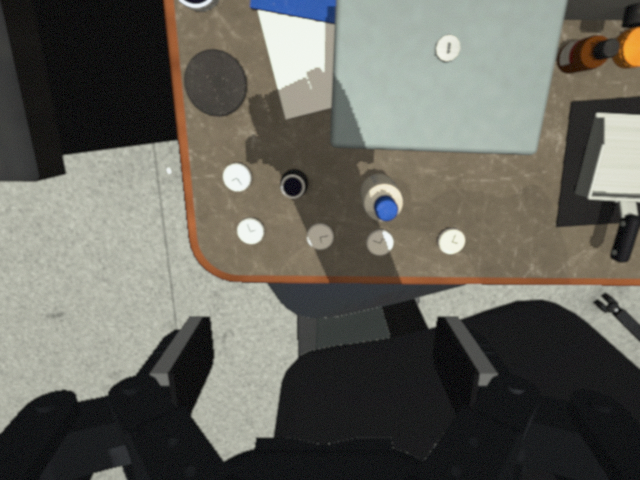

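The wrist view shows the coaster at (215,82), bottle cap at (387,208), and watches at (237,178), (250,231), (320,237), (379,242) and (451,241). The box front edge runs from (333,147) to (536,153), and the scoop is at (615,160).

```bash
cat > m3.py <<'E'
from h import *
z=np.load("w1.npz");p=z["p"].astype(int);P=z["P"];h=P[...,2]
for u,v in[(215,82),(237,178),(250,231),(320,237),(379,242),(451,241),(293,185),(333,147),(536,153),(440,100),(387,208)]: print((u,v),P[v,u].round(4))
m=np.zeros((480,640),np.uint8); m[40:125,175:255]=1
q=(m>0)&(p.max(-1)<62)&(h>-.005)&(h<.013); k,l,s,c=cv2.connectedComponentsWithStats(q.astype(np.uint8)); i=1+np.argmax(s[1:,4]); Q=P[l==i];print("coaster",s[i],cv2.minEnclosingCircle((Q[:,:2]*1000).astype(np.float32)),np.median(Q,0))
q=abs(h-.165)<.006; Q=P[q]; print("box",len(Q),cv2.minAreaRect((Q[:,:2]*1000).astype(np.float32)),Q.min(0),Q.max(0))
u=np.arange(345,525,10); ed=[P[np.where(q[:200,x])[0].max(),x] for x in u]; print(np.polyfit([e[1] for e in ed],[e[0] for e in ed],1))
q=(h>.084)&(h<.11)&(p[...,2]>p[...,0]+40); Q=P[q];print("cap",len(Q),Q.min(0),Q.max(0))
E
python3 m3.py
```

```text
(215, 82) [0.6485 0.221  0.0052]
(237, 178) [0.5456 0.2027 0.0088]
(250, 231) [0.4822 0.1908 0.0094]
(320, 237) [0.475  0.1063 0.0084]
(379, 242) [0.4692 0.0342 0.0082]
(451, 241) [ 0.4711 -0.0536  0.0076]
(293, 185) [0.5411 0.1365 0.0276]
(333, 147) [ 0.5807  0.0919 -0.001 ]
(536, 153) [ 5.759e-01 -1.427e-01 -2.000e-04]
(440, 100) [0.624  0.0199 0.1629]
(387, 208) [0.5309 0.0418 0.0965]
coaster [226  97  18  18  30] ((624.6324462890625, 201.30648803710938), 13.31247329711914) [0.62109737 0.2018735  0.00479309]
box 32988 ((503.4643859863281, -35.363861083984375), (437.39898681640625, 178.11744689941406), 22.226360321044922) [ 0.29094651 -0.19889873  0.15904924] [0.68653817 0.09788641 0.17092215]
[0.02802807 0.58856006]
cap 422 [0.51838876 0.0320859  0.08771548] [0.54065378 0.05320232 0.09919873]
```

```bash
python3 -m creep '0 0 0 0 60 60 1;0 0 0 0 60 120 1;0 0 0 0 60 180 1;0 0 0 0 60 220 1;0 0 0 0 60 255 1;0 0 0 0 60 275 1;0 0 0 0 60 275 1' 40; python3 -m creep '0 0 0 0 0 0 -0.2;0 0 0 0 0 0 -0.4;0 0 0 0 0 0 -0.4;0 0 0 0 0 0 -0.4;0 0 0 0 0 0 -0.4' 40
```

```text
clock: 3.0
tcp_pos: [0.5284, 0.034, 0.0349]
orientation: [3.14, -0.004, -0.006]
contact_force: [0.6, -0.2, -0.2]
grip_width: 0.0852
gripper_force: 0.0
clock: 3.62
tcp_pos: [0.5309, 0.0362, 0.0376]
orientation: [3.141, -0.0, 0.003]
contact_force: [-0.1, 0.3, 5.4]
grip_width: 0.04
gripper_force: 39.5
```

```bash
python3 -m creep '0 0 0 0 0 -30 -0.4;0 0 0 0 0 -70 -0.4;0 0 0 0 -50 -70 -0.4;0 0 0 0 -100 -70 -0.4;0 0 0 40 -150 -70 -0.4;0 0 0 80 -185 -70 -0.4;0 0 0 118 -185 -70 -0.4;0 0 0 118 -185 -70 -0.4;0 0 0 118 -185 -70 -0.4;0 0 0 118 -185 -70 -0.4'
python3 - <<'E'
from h import *
st(); p,d,P=shot("wrist","pics/w2.png")
E
```

```text
clock: 4.88
tcp_pos: [0.6469, 0.2209, 0.1064]
orientation: [3.141, 0.0, -0.001]
contact_force: [-0.3, -0.2, -1.4]
grip_width: 0.0399
gripper_force: 40.7
4.875 [0.6469 0.2209 0.1064] [ 3.1413e+00  3.0000e-04 -1.3000e-03] F [-0.3 -0.2 -1.4] w 0.03991489327230219 40.72610682746131 [-0.17  0.64 -0.37  1.61  0.27  0.94 -2.2 ]
```

View pics/w2.png

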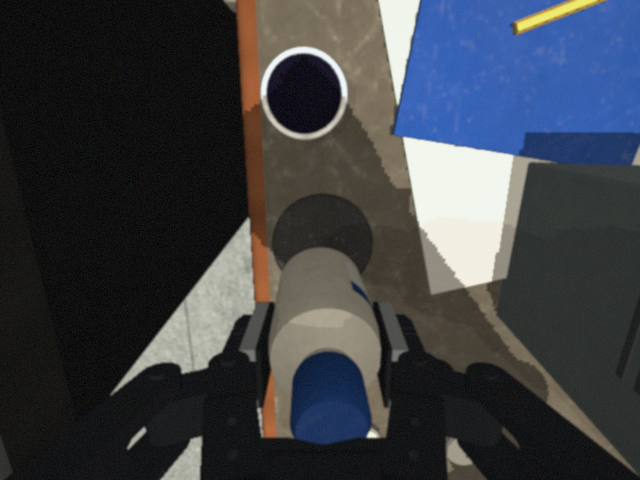

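The coaster's visible upper edge spans (273–372, 195), and the bottle hangs centred on it at u≈325. I'll lower it now.

```bash
python3 -m creep '0 0 0 1 0 30 -0.4;0 0 0 1 0 50 -0.4;0 0 0 1 0 58 -0.4;0 0 0 1 0 61 -0.4;0 0 0 1 0 62 -0.4;0 0 0 1 0 63 -0.4;0 0 0 1 0 63 -0.4'; python3 -m creep '0 0 0 0 0 0 -0.2;0 0 0 0 0 0 0.3;0 0 0 0 0 0 1;0 0 0 0 0 0 1;0 0 0 0 0 -30 1;0 0 0 0 0 -90 1;0 0 0 0 0 -150 1;0 0 0 -30 40 -180 1;0 0 0 -90 80 -200 1;0 0 0 -150 120 -210 1'
cat > w.py <<'E'
from h import *
import sys
o=st(); n=sys.argv[1]
p,d,P=shot(n,sys.argv[2] if len(sys.argv)>2 else None)
h=P[...,2];pi=p.astype(int)
ok=(h>.003)&(h<.016)&(pi.min(-1)>95)&(np.ptp(pi,axis=-1)<45)&(P[...,0]>.4)&(P[...,0]<.62)&(abs(P[...,1])<.26)
k,l,s,c=cv2.connectedComponentsWithStats(ok.astype(np.uint8))
for i in range(1,k):
    q=P[l==i];e=np.ptp(q,axis=0)
    if s[i,4]>50 and max(e[:2])<.05: print("watch?",c[i].round(),s[i,4],((q.min(0)+q.max(0))/2).round(4),e.round(3))
near=np.hypot(P[...,0]-.6485,P[...,1]-.221)<.06
q=P[near&(h>.084)&(h<.11)]
if len(q): print("cap",(q.min(0)+q.max(0))/2,np.ptp(q,axis=0),len(q))
E
python3 w.py scene; python3 w.py side
```

```text
clock: 5.8
tcp_pos: [0.6493, 0.2213, 0.0438]
orientation: [-3.141, 0.0, -0.001]
contact_force: [0.1, -0.4, -0.3]
grip_width: 0.04
gripper_force: 40.8
clock: 7.05
tcp_pos: [0.5166, 0.1126, 0.2508]
orientation: [-3.141, 0.001, -0.003]
contact_force: [-0.4, -0.8, 0.8]
grip_width: 0.0853
gripper_force: 0.0
7.05 [0.5166 0.1126 0.2508] [-3.1413e+00  1.0000e-03 -2.9000e-03] F [-0.4 -0.8  0.8] w 0.08533597308485918 0.0 [ 0.04  0.25 -0.44  1.86  0.12  1.06 -2.02]
watch? [366. 307.] 166 [ 0.475  -0.0533  0.0076] [0.036 0.043 0.009]
watch? [350. 337.] 202 [0.4706 0.033  0.0074] [0.033 0.037 0.008]
watch? [330. 364.] 228 [0.477  0.1088 0.0078] [0.032 0.032 0.01 ]
watch? [269. 392.] 268 [0.548  0.2032 0.0081] [0.032 0.037 0.01 ]
watch? [305. 400.] 278 [0.4833 0.1916 0.0078] [0.038 0.035 0.009]
cap [0.64836942 0.22971455 0.09577645] [0.02402334 0.02142072 0.02292969] 214
7.1 [0.5095 0.1073 0.2501] [ 3.1358 -0.0049 -0.0075] F [-7.5 -4.4 -2.2] w 0.08545675698443361 0.0 [ 0.04  0.24 -0.43  1.87  0.12  1.06 -2.01]
watch? [283. 215.] 88 [0.5441 0.2088 0.0075] [0.031 0.044 0.008]
watch? [260. 223.] 96 [0.4789 0.1966 0.0076] [0.031 0.045 0.009]
watch? [265. 243.] 104 [0.4728 0.1094 0.0083] [0.032 0.043 0.01 ]
watch? [269. 263.] 122 [0.4657 0.0343 0.0078] [0.032 0.035 0.009]
watch? [279. 288.] 130 [ 0.468  -0.0548  0.0077] [0.03  0.031 0.009]
cap [0.64463017 0.22548471 0.09523859] [0.02146424 0.02699904 0.02101546] 85
```

```bash
python3 -m creep '0 0 0 0 0 -40 1;0 0 0 0 0 -40 1;0 0 0 0 0 -40 1'
cat > wr.py <<'E'
from h import *
import sys
o=st(); p,d,P=shot("wrist",sys.argv[1] if len(sys.argv)>1 else None)
h=P[...,2];pi=p.astype(int)
ok=(h>.003)&(h<.016)&(pi.min(-1)>95)&(np.ptp(pi,axis=-1)<45)&(P[...,0]>.4)&(P[...,0]<.6)&(abs(P[...,1])<.26)
k,l,s,c=cv2.connectedComponentsWithStats(ok.astype(np.uint8))
for i in range(1,k):
    q=P[l==i];e=np.ptp(q,axis=0)
    if s[i,4]>60 and max(e[:2])<.06: print("watch?",c[i].round(),s[i,4],((q.min(0)+q.max(0))/2).round(4),e.round(3))
near=np.hypot(P[...,0]-.6485,P[...,1]-.221)<.06
for a,b in((.03,.05),(.05,.075),(.084,.101),(.101,.115)):
    q=P[near&(h>a)&(h<b)]
    if len(q): print("bottle",a,((q.min(0)+q.max(0))/2).round(4),np.ptp(q,axis=0).round(4),len(q))
E
python3 wr.py pics/w3.png
```

```text
clock: 7.52
tcp_pos: [0.5176, 0.1137, 0.2895]
orientation: [3.142, 0.0, -0.0]
contact_force: [-0.0, 0.1, 0.3]
grip_width: 0.0854
gripper_force: 0.0
7.525 [0.5176 0.1137 0.2895] [ 3.1416e+00  1.0000e-04 -0.0000e+00] F [-0.   0.1  0.3] w 0.08541968239249433 0.0 [ 0.04  0.22 -0.44  1.81  0.1   1.14 -2.  ]
watch? [242. 169.] 694 [0.547  0.2039 0.0072] [0.031 0.032 0.008]
watch? [256. 226.] 620 [0.4821 0.1914 0.007 ] [0.032 0.032 0.008]
watch? [329. 231.] 597 [0.4757 0.1068 0.007 ] [0.032 0.031 0.007]
watch? [468. 235.] 616 [ 0.471  -0.0538  0.0066] [0.032 0.033 0.007]
watch? [393. 237.] 596 [0.4686 0.0336 0.0069] [0.033 0.032 0.008]
bottle 0.03 [0.6466 0.2144 0.0399] [0.0389 0.0229 0.0197] 281
bottle 0.05 [0.648  0.2239 0.0625] [0.0415 0.04   0.025 ] 1213
bottle 0.084 [0.6476 0.2272 0.0926] [0.0226 0.0238 0.0168] 263
bottle 0.101 [0.6476 0.227  0.1035] [0.022  0.0215 0.005 ] 672
```

View pics/w3.png

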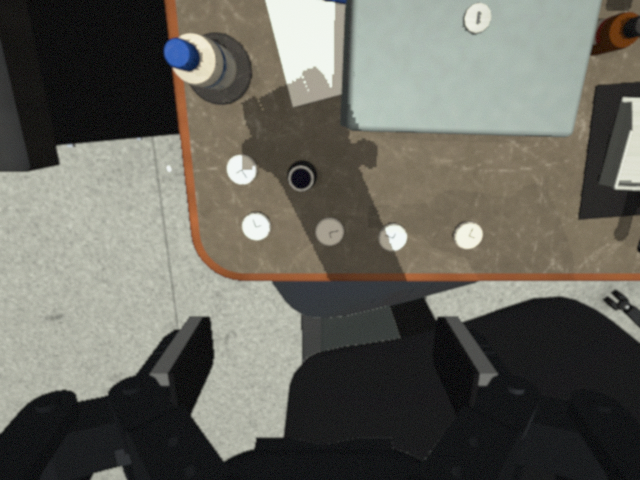

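The bottle stands on the coaster with its cap at (183,53); the coaster rim reaches (251,68). All five watches are unmoved. Next I'll check how well the bottle is centred.

Run:
```python
from h import *
z=np.load("w1.npz");p=z["p"];P=z["P"]
g=cv2.GaussianBlur(cv2.cvtColor(p,cv2.COLOR_RGB2GRAY),(0,0),1.5)
print(g[82,170:262:3].tolist());print(g[35:130:3,215].tolist())
m=((g<78).astype(np.uint8)); k,l,s,c=cv2.connectedComponentsWithStats(m); 
i=l[82,215]; print(s[i],c[i]); 
ct=max(cv2.findContours((l==i).astype(np.uint8),cv2.RETR_EXTERNAL,cv2.CHAIN_APPROX_NONE)[0],key=len); print(cv2.fitEllipse(ct))
c=cv2.HoughCircles(g[30:135,170:270],cv2.HOUGH_GRADIENT,1,50,param1=60,param2=12,minRadius=26,maxRadius=36);print(c)
```

```text
[31, 81, 106, 109, 104, 78, 73, 76, 75, 74, 73, 72, 72, 73, 69, 66, 65, 67, 69, 72, 71, 72, 71, 72, 70, 69, 99, 116, 116, 114, 116]
[118, 115, 115, 114, 105, 75, 68, 68, 69, 69, 69, 70, 70, 70, 67, 66, 66, 67, 72, 70, 70, 73, 71, 68, 67, 69, 67, 88, 113, 116, 116, 118]
[ 185   50   62   66 3122] [215.85426009  82.81774504]
((215.970947265625, 82.916748046875), (58.56114959716797, 65.81150817871094), 157.52536010742188)
[[[47.5 50.5 34.3]]]
```

Run:
```python
from h import *
exec(open("m2.py").read().split("def fit")[0].split("z=")[0])
from scipy.optimize import least_squares
z=np.load("scene0.npz");g=cv2.cvtColor(z["p"],cv2.COLOR_RGB2GRAY);print(g[380,190:246:3].tolist(),g[360:402:3,216].tolist())
m=(g<100).astype(np.uint8);m[:355]=0;m[405:]=0;m[:,:185]=0;m[:,250:]=0
k,l,s,c=cv2.connectedComponentsWithStats(m);i=l[380,216];print(s[i],c[i]);Q=z["P"][l==i];print(cv2.minEnclosingCircle((Q[:,:2]*1000).astype(np.float32)),((Q.min(0)+Q.max(0))/2).round(4),np.ptp(Q,axis=0).round(3))
for n in("scene","wrist"):
    p,d,P=shot(n,"pics/s4.png" if n=="scene" else None);h=P[...,2]
    for a,b,rr in((.02,.045,.021),(.045,.075,.021)):
        q=P[(np.hypot(P[...,0]-.648,P[...,1]-.223)<.028)&(h>a)&(h<b)]
        f=least_squares(lambda c:np.hypot(*(q[:,:2]-c).T)-rr,(.648,.223),loss='soft_l1',f_scale=.002);print(n,a,f.x.round(4),np.abs(f.fun).mean().round(4),len(q))
```

```text
[142, 140, 121, 84, 87, 86, 85, 87, 85, 84, 82, 85, 83, 81, 80, 108, 138, 141, 148] [135, 123, 89, 86, 86, 81, 80, 85, 84, 84, 82, 78, 83, 153]
[197 365  38  32 960] [215.71041667 380.603125  ]
((450.7218017578125, 391.6090393066406), 290.0902099609375) [0.4572 0.388  0.3552] [0.446 0.393 0.713]
scene 0.02 [0.6503 0.2252] 0.0006 206
scene 0.045 [0.6508 0.2255] 0.0017 416
wrist 0.02 [0.6485 0.2242] 0.0003 341
wrist 0.045 [0.6487 0.2275] 0.0026 1289
```

```bash
python3 -m creep '0 0 0 -20 60 60 0.3;0 0 0 -46 120 120 0.3;0 0 0 -47 167 180 0.3;0 0 0 -47 167 230 0.3;0 0 0 -47 167 265 0.3;0 0 0 -47 167 280 0.3;0 0 0 -47 167 287 0.3;0 0 0 -47 167 287 0.3;0 0 0 -47 167 287 0.3' 30; python3 -m creep '0 0 0 0 0 0 -0.6;0 0 0 0 0 0 -0.6;0 0 0 0 0 0 -0.6;0 0 0 0 0 0 -0.6;0 0 0 0 0 -20 -0.6;0 0 0 0 0 -80 -0.6;0 0 0 0 0 -120 -0.6;0 0 0 0 0 -120 -0.6' 30
```

```text
clock: 8.8
tcp_pos: [0.4717, -0.0531, 0.004]
orientation: [3.142, 0.001, 0.004]
contact_force: [0.1, 0.6, -0.0]
grip_width: 0.0554
gripper_force: 0.0
clock: 9.8
tcp_pos: [0.4729, -0.0536, 0.1262]
orientation: [3.141, -0.001, 0.011]
contact_force: [0.6, -0.0, -0.9]
grip_width: 0.0279
gripper_force: 29.7
```

```bash
python3 -m creep '0 0 0 0 40 -50 -0.6;0 0 0 0 90 -100 -0.6;0 0 0 0 140 -130 -0.6;0 0 0 10 180 -130 -0.6;0 0 0 10 190 -130 -0.6;0 0 0 10 190 -130 -0.6;0 0 0 10 190 -130 -0.6'
python3 - <<'E'
from h import *
o=st(); p,d,P=shot("wrist","pics/w4.png"); np.savez("w4.npz",p=p,d=d,P=P)
print(o["grip_width"])
E
```

```text
clock: 10.68
tcp_pos: [0.4802, -0.2415, 0.2519]
orientation: [-3.14, -0.003, 0.002]
contact_force: [-0.6, 0.0, -0.3]
grip_width: 0.0281
gripper_force: 29.8
10.675 [ 0.4802 -0.2415  0.2519] [-3.1403e+00 -3.4000e-03  2.3000e-03] F [-0.6  0.  -0.3] w 0.028071681704197347 29.840859174728394 [ 0.57  0.25 -0.26  1.84  0.07  1.06 -1.29]
0.028071681704197347
```

View pics/w4.png

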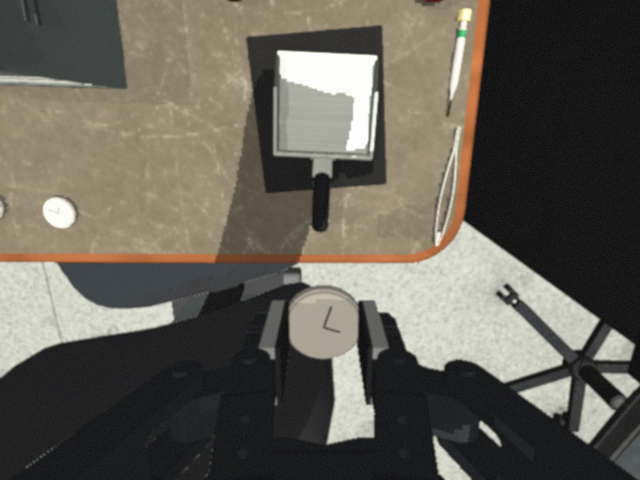

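Watch held at the fingertips (323,322). Scoop: back wall from (272,157) to (375,160), lip from (277,52) to (378,56), grip from (322,172) to (320,230). Mat corners at (248,38), (381,26), (385,183) and (267,191).

```bash
cat >> h.py <<'E'
def ray(c,u,v,z):
    K,Rm,t=c; d=Rm.T@np.linalg.solve(K,[u,v,1.]); o=-Rm.T@t; return (o+d*(z-o[2])/d[2]).round(4)
E
python3 - <<'E'
from h import *
c=cam("wrist")
for nm,u,v,z in[("bl",272,157,.027),("br",375,160,.027),("ll",277,52,.016),("lr",378,56,.016),("g1",322,172,.048),("g2",320,230,.048),("m",248,38,.003),("m",381,26,.003),("m",385,183,.003),("m",267,191,.003)]: print(nm,ray(c,u,v,z))
z=np.load("w4.npz");P=z["P"];p=z["p"].astype(int);h=P[...,2]
m=np.zeros((480,640),bool);m[165:240,305:340]=1
m&=(h>.032)&(h<.06);Q=P[m];print("grip",cv2.minAreaRect((Q[:,:2]*1000).astype(np.float32)),Q[:,2].max(),Q.min(0),Q.max(0))
m=np.zeros((480,640),bool);m[40:170,262:390]=1;m&=(h>.01)&(h<.035);Q=P[m];print("rim",cv2.minAreaRect((Q[:,:2]*1000).astype(np.float32)),Q.min(0),Q.max(0))
E
```

```text
bl [ 0.5271 -0.1927  0.027 ]
br [ 0.5245 -0.2897  0.027 ]
ll [ 0.618  -0.1994  0.016 ]
lr [ 0.6149 -0.2898  0.016 ]
g1 [ 0.5159 -0.2399  0.048 ]
g2 [ 0.4619 -0.238   0.048 ]
m [ 0.6315 -0.1718  0.003 ]
m [ 0.6415 -0.2931  0.003 ]
m [ 0.4992 -0.3041  0.003 ]
m [ 0.4907 -0.1831  0.003 ]
grip ((489.9363708496094, -239.07237243652344), (16.99934959411621, 60.6516227722168), 88.52979278564453) 0.04969609200752924 [ 0.45970446 -0.24808295  0.03200845] [ 0.52023291 -0.23025007  0.04969609]
rim ((565.226806640625, -242.05136108398438), (93.78739929199219, 97.99771881103516), 87.5617446899414) [ 0.51653113 -0.28992315  0.01002102] [ 0.61605289 -0.19383132  0.03487748]
```

```bash
python3 -m creep '0 0 0 35 -12 60 -0.6;0 0 0 69 -23 120 -0.6;0 0 0 69 -23 175 -0.6;0 0 0 69 -23 200 -0.6;0 0 0 69 -23 212 -0.6;0 0 0 69 -23 217 -0.6;0 0 0 69 -23 217 -0.6;0 0 0 69 -23 217 -0.6'; python3 -m creep '0 0 0 0 0 0 -0.2;0 0 0 0 0 0 0;0 0 0 0 0 0 0.1;0 0 0 0 0 -30 0.1;0 0 0 0 0 -80 0.1;0 0 0 -40 -50 -110 0.3;0 0 0 -60 -110 -110 0.3;0 0 0 -80 -170 -110 0.3;0 0 0 -80 -230 -110 0.3;0 0 0 -80 -253 -110 0.3'; python3 w.py side pics/s5.png; python3 w.py scene
```

```text
clock: 11.72
tcp_pos: [0.5504, -0.2209, 0.0372]
orientation: [3.141, -0.001, 0.004]
contact_force: [0.3, 0.4, -0.3]
grip_width: 0.0279
gripper_force: 29.8
clock: 12.98
tcp_pos: [0.4689, 0.0362, 0.1463]
orientation: [-3.141, -0.007, -0.001]
contact_force: [0.1, -0.9, 0.7]
grip_width: 0.0556
gripper_force: 0.0
12.975 [0.4689 0.0362 0.1463] [-3.1408e+00 -6.6000e-03 -1.4000e-03] F [ 0.1 -0.9  0.7] w 0.055587582420602744 0.0 [ 0.13  0.28 -0.39  2.09  0.15  0.79 -1.92]
watch? [283. 215.] 86 [0.5426 0.2041 0.0078] [0.033 0.038 0.009]
watch? [260. 223.] 88 [0.4782 0.1898 0.0071] [0.033 0.031 0.008]
watch? [265. 243.] 106 [0.4713 0.1085 0.0076] [0.033 0.039 0.009]
watch? [269. 263.] 121 [0.4657 0.0324 0.0081] [0.031 0.033 0.01 ]
cap [0.64493357 0.22741554 0.09563234] [0.02238944 0.02857904 0.02076301] 85
13.025 [0.4692 0.0392 0.1464] [-3.139e+00 -1.120e-02 -2.300e-03] F [0.3 2.7 0.4] w 0.0557260443901309 0.0 [ 0.13  0.28 -0.39  2.09  0.15  0.79 -1.92]
watch? [350. 337.] 196 [0.4706 0.0348 0.0075] [0.033 0.033 0.009]
watch? [330. 364.] 228 [0.4778 0.1094 0.0079] [0.033 0.033 0.008]
watch? [269. 392.] 270 [0.547  0.2035 0.0079] [0.037 0.038 0.01 ]
watch? [305. 400.] 282 [0.485  0.1916 0.0075] [0.036 0.036 0.009]
cap [0.64898986 0.22897025 0.09565791] [0.02402675 0.0214407  0.0227866 ] 214
```

View pics/s5.png

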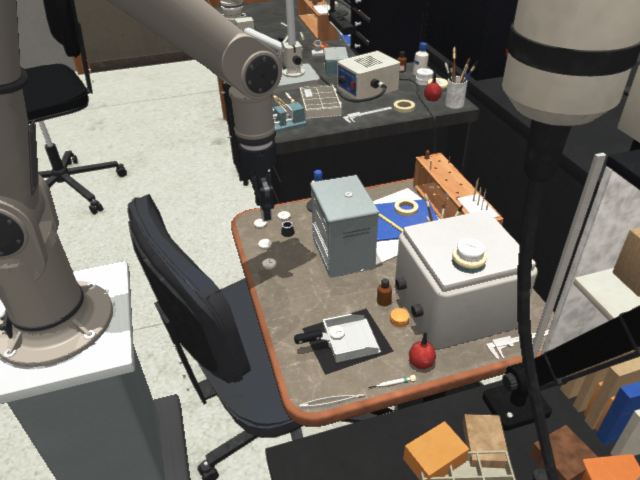

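The first watch lies in the scoop at (338,333). Next is watch B.

```bash
python3 -m creep '0 0 0 -1 -1 60 0.3;0 0 0 -1 -1 110 0.3;0 0 0 -1 -1 135 0.3;0 0 0 -1 -1 143 0.3;0 0 0 -1 -1 143 0.3;0 0 0 -1 -1 143 -0.6;0 0 0 -1 -1 143 -0.6;0 0 0 -1 -1 143 -0.6;0 0 0 -1 -1 143 -0.6' 30; python3 -m creep '0 0 0 0 0 -30 -0.6;0 0 0 0 0 -80 -0.6;0 0 0 20 60 -120 -0.6;0 0 0 40 120 -120 -0.6;0 0 0 60 180 -120 -0.6;0 0 0 79 240 -120 -0.6;0 0 0 79 298 -110 -0.6;0 0 0 79 298 -60 -0.6;0 0 0 79 298 -40 -0.6;0 0 0 79 298 -34 -0.6'; python3 -m creep '0 0 0 0 0 0 -0.6;0 0 0 0 0 0 -0.2;0 0 0 0 0 0 0;0 0 0 0 0 0 0.1;0 0 0 0 0 -40 0.1;0 0 0 0 -40 -100 0.1;0 0 0 -30 -100 -110 0.3;0 0 0 -60 -160 -110 0.3;0 0 0 -75 -220 -110 0.3;0 0 0 -75 -280 -110 0.3'; python3 w.py side; python3 w.py scene
```

```text
clock: 14.2
tcp_pos: [0.4695, 0.0334, 0.0041]
orientation: [3.141, -0.001, 0.004]
contact_force: [-1.5, 0.4, 5.6]
grip_width: 0.0277
gripper_force: 29.1
clock: 15.45
tcp_pos: [0.5471, -0.2626, 0.0362]
orientation: [-3.14, -0.003, 0.002]
contact_force: [0.4, -0.1, -0.3]
grip_width: 0.0279
gripper_force: 29.7
clock: 16.7
tcp_pos: [0.4719, 0.0047, 0.1473]
orientation: [3.141, -0.002, 0.001]
contact_force: [0.9, 0.0, 1.3]
grip_width: 0.0555
gripper_force: 0.0
16.7 [0.4719 0.0047 0.1473] [ 3.1407e+00 -2.3000e-03  9.0000e-04] F [0.9 0.  1.3] w 0.05549957807938079 0.0 [ 0.21  0.28 -0.41  2.09  0.16  0.8  -1.87]
watch? [284. 215.] 79 [0.5438 0.2082 0.0078] [0.031 0.042 0.009]
watch? [260. 223.] 86 [0.4775 0.1921 0.0078] [0.029 0.038 0.009]
watch? [265. 244.] 108 [0.4721 0.1092 0.008 ] [0.031 0.04  0.009]
cap [0.64551694 0.22570279 0.09508322] [0.0231601  0.0300981  0.02194088] 83
16.75 [0.472  0.0147 0.1478] [-3.1374e+00 -1.4800e-02 -3.0000e-03] F [-1.2  6.7  1.7] w 0.05563187275444064 0.0 [ 0.21  0.28 -0.42  2.09  0.16  0.8  -1.87]
watch? [330. 364.] 228 [0.4766 0.109  0.0078] [0.032 0.031 0.009]
watch? [269. 392.] 269 [0.5499 0.2031 0.0074] [0.035 0.037 0.009]
watch? [305. 400.] 281 [0.4821 0.1904 0.0077] [0.034 0.038 0.009]
cap [0.64837348 0.23023861 0.09612223] [0.02216176 0.02107168 0.0232352 ] 212
```

```bash
python3 -m creep '0 0 0 3 -60 0 0.3;0 0 0 3 -90 50 0.3;0 0 0 3 -90 105 0.3;0 0 0 3 -90 135 0.3;0 0 0 3 -90 142 0.3;0 0 0 3 -90 142 0.3;0 0 0 3 -90 142 -0.6;0 0 0 3 -90 142 -0.6;0 0 0 3 -90 142 -0.6;0 0 0 3 -90 142 -0.6' 30; python3 -m creep '0 0 0 0 0 -40 -0.6;0 0 0 0 20 -100 -0.6;0 0 0 20 80 -120 -0.6;0 0 0 40 140 -120 -0.6;0 0 0 60 200 -120 -0.6;0 0 0 80 260 -120 -0.6;0 0 0 105 320 -110 -0.6;0 0 0 105 350 -70 -0.6;0 0 0 105 350 -35 -0.6;0 0 0 105 350 -20 -0.6'; python3 -m creep '0 0 0 0 0 0 -0.6;0 0 0 0 0 0 -0.6;0 0 0 0 0 0 -0.2;0 0 0 0 0 0 0;0 0 0 0 0 0 0;0 0 0 0 0 -40 0.1;0 0 0 0 -40 -100 0.1;0 0 0 -30 -100 -110 0.3;0 0 0 -60 -160 -110 0.3;0 0 0 -100 -220 -110 0.3'; python3 w.py side; python3 w.py scene
```

```text
clock: 18.05
tcp_pos: [0.4807, 0.0973, 0.0086]
orientation: [-3.136, -0.002, -0.015]
contact_force: [-1.3, 6.3, 21.1]
grip_width: 0.0172
gripper_force: 10.2
clock: 19.3
tcp_pos: [0.5801, -0.257, 0.0238]
orientation: [-3.141, 0.002, 0.002]
contact_force: [-0.4, -0.3, 0.9]
grip_width: 0.0169
gripper_force: 0.0
clock: 20.55
tcp_pos: [0.4944, -0.0558, 0.1354]
orientation: [-3.141, -0.0, -0.003]
contact_force: [0.6, 1.8, 0.4]
grip_width: 0.0553
gripper_force: 0.0
20.55 [ 0.4944 -0.0558  0.1354] [-3.1414e+00 -4.0000e-04 -3.2000e-03] F [0.6 1.8 0.4] w 0.05527858518625313 0.0 [ 0.33  0.34 -0.41  2.04  0.19  0.79 -1.76]
watch? [260. 223.] 91 [0.4808 0.1904 0.0076] [0.035 0.035 0.008]
watch? [266. 245.] 103 [0.4748 0.099  0.0075] [0.032 0.037 0.009]
cap [0.64476941 0.22514568 0.09565253] [0.02444847 0.02636365 0.02311452] 85
20.6 [ 0.4889 -0.0485  0.1346] [-3.1388 -0.0133  0.0059] F [-6.3  6.3 -1. ] w 0.055683665156564456 0.0 [ 0.33  0.34 -0.42  2.05  0.19  0.79 -1.76]
watch? [331. 361.] 230 [0.4809 0.1006 0.0081] [0.035 0.04  0.01 ]
watch? [269. 392.] 266 [0.5486 0.2031 0.0078] [0.035 0.036 0.01 ]
watch? [305. 400.] 275 [0.4835 0.191  0.0078] [0.032 0.037 0.01 ]
cap [0.64834746 0.22968732 0.09515672] [0.02299375 0.02128423 0.02227834] 211
```

Missed C because my starting reference was stale. I'll settle above it, read the pose, then descend.

```bash
python3 -m creep '0 0 0 -10 -60 0 0.3;0 0 0 -15 -110 0 0.3;0 0 0 -15 -150 0 0.3;0 0 0 -15 -150 -60 0.3;0 0 0 -15 -150 -60 0.3;0 0 0 -15 -150 -60 0.3;0 0 0 -15 -150 -60 0.3';python3 wr.py
```

```text
clock: 21.52
tcp_pos: [0.4791, 0.0914, 0.1936]
orientation: [3.141, -0.002, -0.003]
contact_force: [0.3, 0.0, -0.1]
grip_width: 0.0555
gripper_force: 0.0
21.525 [0.4791 0.0914 0.1936] [ 3.141e+00 -1.700e-03 -3.000e-03] F [ 0.3  0.  -0.1] w 0.05550082783177864 0.0 [ 0.11  0.25 -0.49  2.    0.15  0.92 -2.03]
watch? [188. 136.] 1276 [0.5465 0.2038 0.0069] [0.031 0.033 0.008]
watch? [210. 212.] 1071 [0.4819 0.1912 0.0068] [0.032 0.032 0.007]
watch? [314. 216.] 1030 [0.4774 0.0993 0.007 ] [0.032 0.031 0.008]
bottle 0.03 [0.6324 0.2197 0.04  ] [0.0117 0.0285 0.02  ] 445
bottle 0.05 [0.6299 0.2236 0.0602] [0.0063 0.0268 0.0203] 372
```

```bash
python3 -m creep '0 0 0 -2 -8 60 0.3;0 0 0 -2 -8 120 0.3;0 0 0 -2 -8 165 0.3;0 0 0 -2 -8 183 0.3;0 0 0 -2 -8 190 0.3;0 0 0 -2 -8 190 0.3;0 0 0 -2 -8 190 -0.6;0 0 0 -2 -8 190 -0.6;0 0 0 -2 -8 190 -0.6;0 0 0 -2 -8 190 -0.6' 30; python3 -m creep '0 0 0 0 0 -40 -0.6;0 0 0 0 20 -100 -0.6;0 0 0 20 80 -120 -0.6;0 0 0 40 140 -120 -0.6;0 0 0 60 200 -120 -0.6;0 0 0 80 260 -120 -0.6;0 0 0 103 320 -120 -0.6;0 0 0 103 342 -120 -0.6;0 0 0 103 342 -120 -0.6;0 0 0 103 342 -120 -0.6'; python3 wr.py pics/w5.png
```

```text
clock: 22.82
tcp_pos: [0.4789, 0.1004, 0.0061]
orientation: [-3.141, 0.001, -0.004]
contact_force: [-2.4, -0.4, 8.6]
grip_width: 0.0271
gripper_force: 29.0
clock: 24.08
tcp_pos: [0.5807, -0.2406, 0.125]
orientation: [-3.141, -0.001, -0.0]
contact_force: [-0.2, 0.5, -1.0]
grip_width: 0.0272
gripper_force: 29.6
24.075 [ 0.5807 -0.2406  0.125 ] [-3.1408e+00 -1.2000e-03 -5.0000e-04] F [-0.2  0.5 -1. ] w 0.027153305160209994 29.60996836423874 [ 0.57  0.54 -0.37  1.74  0.24  0.9  -1.48]
```

View pics/w5.png

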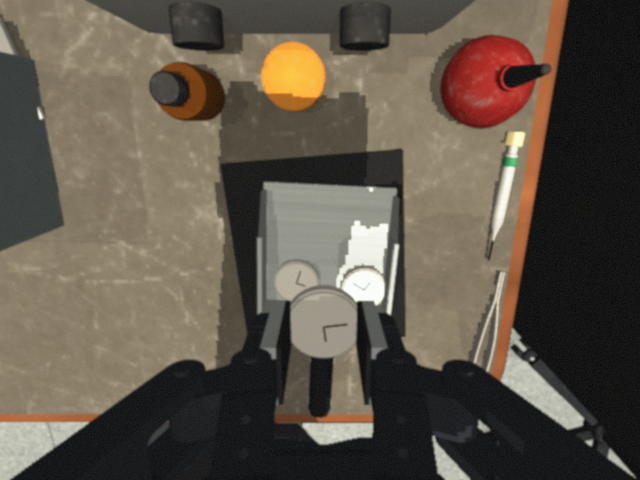

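Two watches sit in the back of the scoop at (297,282) and (363,287); the third is held above. I'll release it lower and hover over D.

```bash
python3 -m creep '0 0 0 0 0 50 -0.6;0 0 0 0 0 85 -0.6;0 0 0 0 0 98 -0.6;0 0 0 0 0 101 -0.6;0 0 0 0 0 101 -0.6;0 0 0 0 0 101 -0.2;0 0 0 0 0 101 0;0 0 0 0 0 101 0;0 0 0 0 0 60 0;0 0 0 0 0 0 0.1'; python3 -m creep '0 0 0 -10 -60 -10 0.3;0 0 0 -20 -120 -20 0.3;0 0 0 -40 -180 -30 0.3;0 0 0 -60 -240 -40 0.3;0 0 0 -80 -300 -50 0.3;0 0 0 -99 -360 -50 0.3;0 0 0 -99 -420 -50 0.3;0 0 0 -99 -432 -50 0.3;0 0 0 -99 -432 -50 0.3;0 0 0 -99 -432 -50 0.3'; python3 wr.py; python3 w.py side pics/s6.png
```

```text
clock: 25.38
tcp_pos: [0.5793, -0.2415, 0.1241]
orientation: [-3.14, 0.0, 0.006]
contact_force: [1.0, -0.4, -0.2]
grip_width: 0.0469
gripper_force: 0.0
clock: 26.62
tcp_pos: [0.4821, 0.1879, 0.1743]
orientation: [3.14, -0.005, -0.001]
contact_force: [-0.0, -0.2, -0.2]
grip_width: 0.0553
gripper_force: 0.0
26.625 [0.4821 0.1879 0.1743] [ 3.1402e+00 -4.6000e-03 -7.0000e-04] F [-0.  -0.2 -0.2] w 0.055261831907737424 0.0 [-0.03  0.34 -0.55  1.96  0.23  0.91 -2.27]
watch? [500.  77.] 70 [0.5916 0.0588 0.0135] [0.002 0.04  0.005]
watch? [562.  78.] 68 [0.5905 0.0135 0.0134] [0.001 0.047 0.005]
watch? [303. 141.] 1380 [0.5461 0.2041 0.0075] [0.032 0.032 0.006]
watch? [319. 221.] 1146 [0.482  0.1916 0.0073] [0.032 0.032 0.006]
bottle 0.03 [0.6314 0.2229 0.04  ] [0.0095 0.0316 0.0199] 376
bottle 0.05 [0.6289 0.2246 0.058 ] [0.0044 0.0243 0.0159] 251
26.675 [0.4822 0.1878 0.1743] [ 3.1403e+00 -5.3000e-03 -6.0000e-04] F [-0.3 -0.1 -0.7] w 0.05542373358936216 0.0 [-0.03  0.34 -0.55  1.96  0.23  0.91 -2.27]
watch? [284. 215.] 83 [0.5435 0.2037 0.0074] [0.031 0.033 0.008]
watch? [260. 223.] 90 [0.4793 0.194  0.0075] [0.031 0.042 0.009]
cap [0.64431388 0.22611625 0.09552913] [0.02099519 0.02834947 0.02276592] 85
```

```bash
python3 -m creep '0 0 0 0 -4 60 0.3;0 0 0 0 -4 120 0.3;0 0 0 0 -4 155 0.3;0 0 0 0 -4 168 0.3;0 0 0 0 -4 171 0.3;0 0 0 0 -4 171 0.3;0 0 0 0 -4 171 -0.6;0 0 0 0 -4 171 -0.6;0 0 0 0 -4 171 -0.6;0 0 0 0 -4 171 -0.6' 30; python3 -m creep '0 0 0 0 0 -40 -0.6;0 0 0 0 0 -100 -0.6;0 0 0 0 60 -140 -0.6;0 0 0 10 120 -140 -0.6;0 0 0 20 180 -140 -0.6;0 0 0 30 240 -140 -0.6;0 0 0 40 300 -140 -0.6;0 0 0 68 360 -140 -0.6;0 0 0 68 410 -140 -0.6;0 0 0 68 410 -140 -0.6'; python3 -m creep '0 0 0 0 0 0 -0.6;0 0 0 0 0 0 -0.6'; python3 wr.py pics/w6.png
```

```text
clock: 27.98
tcp_pos: [0.4827, 0.1944, 0.0049]
orientation: [-3.141, 0.001, -0.003]
contact_force: [-0.5, -0.8, 8.0]
grip_width: 0.0278
gripper_force: 29.0
clock: 29.22
tcp_pos: [0.5488, -0.2221, 0.1436]
orientation: [3.139, -0.014, -0.0]
contact_force: [-0.2, 0.8, -0.1]
grip_width: 0.0275
gripper_force: 29.7
clock: 29.48
tcp_pos: [0.5499, -0.2139, 0.1439]
orientation: [-3.141, -0.004, -0.0]
contact_force: [-0.3, 0.4, -1.0]
grip_width: 0.0276
gripper_force: 29.7
29.475 [ 0.5499 -0.2139  0.1439] [-3.141e+00 -3.800e-03 -5.000e-04] F [-0.3  0.4 -1. ] w 0.0275764823839059 29.67324435710907 [ 0.59  0.47 -0.42  1.82  0.24  0.9  -1.51]
```

View pics/w6.png

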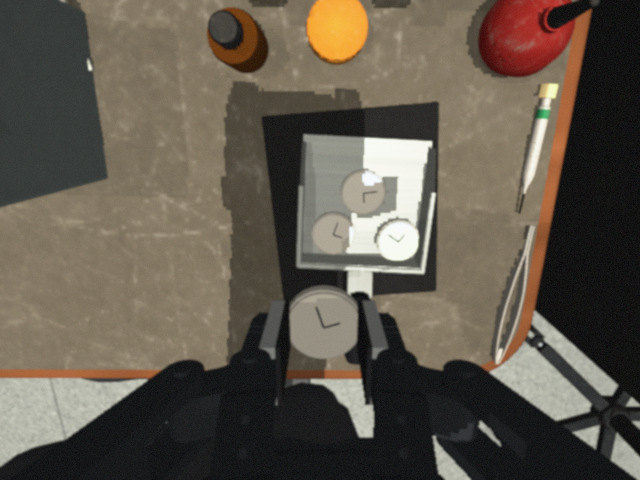

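Scoop holds three watches at (331,233), (397,240) and (363,191). I'll release the fourth on the left rear and then go for E.

```bash
python3 -m creep '0 0 0 2 5 55 -0.6;0 0 0 2 5 90 -0.6;0 0 0 2 5 104 -0.6;0 0 0 2 5 106 -0.6;0 0 0 2 5 106 -0.6;0 0 0 2 5 106 -0.2;0 0 0 2 5 106 0;0 0 0 2 5 106 0;0 0 0 2 5 60 0;0 0 0 2 5 0 0.1'; python3 -m creep '0 0 0 0 -60 -10 0.3;0 0 0 0 -120 -20 0.3;0 0 0 -20 -180 -30 0.3;0 0 0 -20 -240 -30 0.3;0 0 0 -20 -300 -30 0.3;0 0 0 -20 -360 -30 0.3;0 0 0 -5 -420 -30 0.3;0 0 0 -5 -423 -30 0.3;0 0 0 -5 -423 -30 0.3;0 0 0 -5 -423 -30 0.3'; python3 wr.py; python3 w.py scene
```

```text
clock: 30.78
tcp_pos: [0.5505, -0.2205, 0.1435]
orientation: [-3.14, 0.0, 0.005]
contact_force: [2.2, 0.4, 0.5]
grip_width: 0.0473
gripper_force: 0.0
clock: 32.02
tcp_pos: [0.547, 0.1999, 0.1734]
orientation: [3.14, -0.004, -0.001]
contact_force: [0.7, -0.0, -0.1]
grip_width: 0.0552
gripper_force: 0.0
32.025 [0.547  0.1999 0.1734] [ 3.1402e+00 -4.4000e-03 -5.0000e-04] F [ 0.7 -0.  -0.1] w 0.05523231172153411 0.0 [-0.03  0.44 -0.55  1.81  0.28  0.97 -2.27]
watch? [319. 221.] 1161 [0.5462 0.204  0.0069] [0.033 0.031 0.007]
bottle 0.03 [0.6446 0.2127 0.04  ] [0.0341 0.0188 0.0197] 111
bottle 0.05 [0.648  0.225  0.0626] [0.0413 0.0413 0.0249] 1929
bottle 0.084 [0.6473 0.2273 0.0925] [0.0222 0.0232 0.017 ] 247
bottle 0.101 [0.6476 0.2275 0.1034] [0.0219 0.0223 0.0049] 1514
32.075 [0.547  0.2    0.1735] [ 3.1404e+00 -4.7000e-03 -3.0000e-04] F [0.1 0.5 0.3] w 0.0554065737567402 0.0 [-0.03  0.44 -0.55  1.81  0.28  0.97 -2.27]
watch? [269. 392.] 269 [0.5489 0.2039 0.0077] [0.035 0.035 0.009]
cap [0.64818202 0.22983282 0.0955112 ] [0.02339162 0.02063777 0.02225685] 213
```

```bash
python3 -m creep '0 0 0 -1 -5 60 0.3;0 0 0 -1 -5 120 0.3;0 0 0 -1 -5 155 0.3;0 0 0 -1 -5 167 0.3;0 0 0 -1 -5 170 0.3;0 0 0 -1 -5 170 0.3;0 0 0 -1 -5 170 -0.6;0 0 0 -1 -5 170 -0.6;0 0 0 -1 -5 170 -0.6;0 0 0 -1 -5 170 -0.6' 30; python3 -m creep '0 0 0 0 0 -50 -0.6;0 0 0 0 0 -110 -0.6;0 0 0 0 0 -170 -0.6;0 0 0 0 0 -200 -0.6;0 0 0 0 0 -200 -0.6;0 0 0 0 0 -200 -0.6'; python3 wr.py pics/w7.png
```

```text
clock: 33.38
tcp_pos: [0.5467, 0.2074, 0.0051]
orientation: [-3.141, 0.001, -0.003]
contact_force: [-1.1, -0.3, 6.8]
grip_width: 0.0277
gripper_force: 29.1
clock: 34.12
tcp_pos: [0.5452, 0.2066, 0.2029]
orientation: [3.141, -0.0, -0.001]
contact_force: [0.2, -0.2, -0.2]
grip_width: 0.0277
gripper_force: 29.6
34.125 [0.5452 0.2066 0.2029] [ 3.1408e+00 -4.0000e-04 -1.4000e-03] F [ 0.2 -0.2 -0.2] w 0.027744344983333596 29.591892957687378 [-0.03  0.42 -0.57  1.78  0.26  1.02 -2.27]
bottle 0.03 [0.642  0.2139 0.0402] [0.0296 0.0201 0.0195] 69
bottle 0.05 [0.6479 0.2251 0.0626] [0.0417 0.042  0.0249] 1597
bottle 0.084 [0.6475 0.2274 0.0927] [0.0225 0.0234 0.0165] 177
bottle 0.101 [0.6477 0.2277 0.1033] [0.0217 0.0217 0.0045] 1159
```

View pics/w7.png

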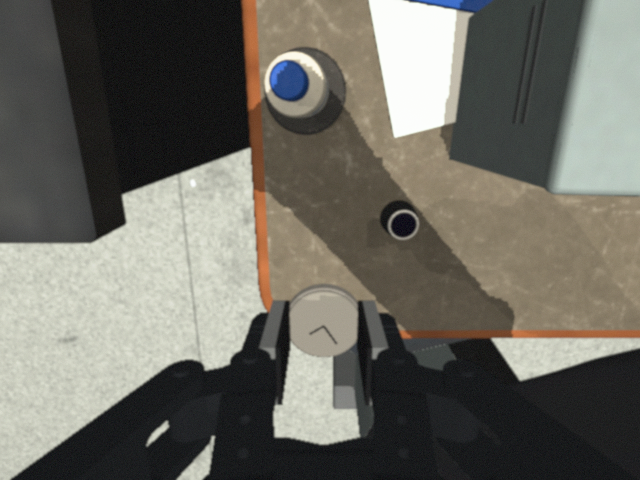

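Coaster rim runs from top (305,47) to bottom (305,133) with its right edge at (346,90); the cap is at (290,80).

Run:
```python
from h import *
c=cam("wrist"); p,d,P=shot("wrist")
for u,v in((304,47),(304,133),(346,90),(262,90)): print(ray(c,u,v,.006))
# rim: dark->bright edges to the right/bottom by brightness profile
g=cv2.GaussianBlur(cv2.cvtColor(p,cv2.COLOR_RGB2GRAY),(0,0),1).astype(float)
from scipy.optimize import least_squares
pts=[]
C=np.array(ray(c,304,90,.006)[:2])
K,Rm,t=c
for a in np.deg2rad(np.arange(0,360,4)):
    rs=np.arange(.028,.040,.0005); W=np.c_[C[0]+rs*np.cos(a),C[1]+rs*np.sin(a),np.full(len(rs),.006)]
    uv=cv2.projectPoints(W,cv2.Rodrigues(Rm)[0],t,K,None)[0].reshape(-1,2).astype(np.float32)
    v=cv2.remap(g.astype(np.float32),uv[:,0],uv[:,1],cv2.INTER_LINEAR).ravel(); dv=np.gradient(v)
    if dv.max()>3 and v.min()<75: pts.append(W[dv.argmax(),:2])
q=np.array(pts); f=least_squares(lambda c:np.hypot(*(q-c).T)-.034,C,loss='soft_l1',f_scale=.001);print("coaster",f.x,np.abs(f.fun).mean(),len(q))
```

```text
[0.6799 0.2219 0.006 ]
[0.6141 0.2229 0.006 ]
[0.6481 0.1879 0.006 ]
[0.6481 0.2569 0.006 ]
coaster [0.64738661 0.22191546] 0.00021105687801986205 41
```

Bottle is within about 4 mm of the coaster's middle, which is good. Now for the fifth watch.

```bash
python3 -m creep '0 0 0 0 60 0 -0.6;0 0 0 0 120 0 -0.6;0 0 0 -20 180 0 -0.6;0 0 0 -20 240 0 -0.6;0 0 0 -10 300 0 -0.6;0 0 0 4 360 20 -0.6;0 0 0 4 420 40 -0.6;0 0 0 4 468 40 -0.6;0 0 0 4 468 40 -0.6;0 0 0 4 468 40 -0.6'; python3 -m creep '0 0 0 0 0 0 -0.6;0 0 0 0 0 0 -0.6'; python3 wr.py pics/w8.png
```

```text
clock: 35.48
tcp_pos: [0.5493, -0.2599, 0.1624]
orientation: [-3.14, -0.0, 0.002]
contact_force: [0.4, 0.4, 0.6]
grip_width: 0.0276
gripper_force: 29.7
clock: 35.72
tcp_pos: [0.55, -0.2594, 0.1637]
orientation: [-3.141, -0.003, -0.0]
contact_force: [0.5, -0.7, -0.2]
grip_width: 0.0275
gripper_force: 29.7
35.725 [ 0.55   -0.2594  0.1637] [-3.1413e+00 -3.1000e-03 -2.0000e-04] F [ 0.5 -0.7 -0.2] w 0.02751444053581327 29.667749404907227 [ 0.65  0.47 -0.41  1.76  0.22  0.95 -1.42]
```

View pics/w8.png

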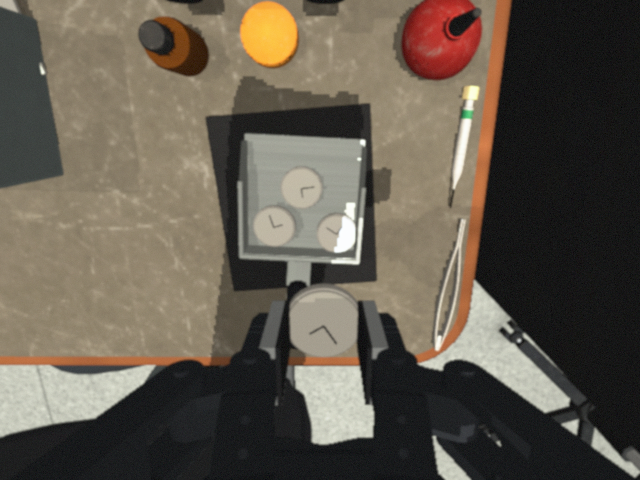

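Three tops are visible, at (272,227), (337,233) and (302,187); the fourth appears to be stacked on the left one. I'll drop the fifth on the right one, then check the heights.

```bash
python3 -m creep '0 0 0 1 4 60 -0.6;0 0 0 1 4 105 -0.6;0 0 0 1 4 123 -0.6;0 0 0 1 4 126 -0.6;0 0 0 1 4 126 -0.6;0 0 0 1 4 126 -0.2;0 0 0 1 4 126 0;0 0 0 1 4 126 0;0 0 0 1 4 80 0;0 0 0 1 4 20 0.1'; python3 -m creep '0 0 0 -25 -20 -60 0.3;0 0 0 -62 -20 -60 0.3;0 0 0 -62 -20 -60 0.3;0 0 0 -62 -20 -60 0.3'
python3 - <<'E'
from h import *
o=st(); c=cam("wrist");p,d,P=shot("wrist"); np.savez("w9.npz",p=p,d=d,P=P);h=P[...,2]
cr=p[:200,200:460]; cv2.imwrite("pics/w9.png",cv2.resize(cr[:,:,::-1],None,fx=3,fy=3))
m=(P[...,0]>.525)&(P[...,0]<.62)&(P[...,1]>-.29)&(P[...,1]<-.195)
for lo,hi in((.011,.018),(.018,.03)):
    k,l,s,ce=cv2.connectedComponentsWithStats((m&(h>lo)&(h<hi)).astype(np.uint8))
    print(lo,[(s[i,4],P[l==i].mean(0).round(3).tolist(),np.ptp(P[l==i],axis=0).round(3).tolist()) for i in range(1,k) if s[i,4]>80])
E
python3 w.py scene
```

```text
clock: 37.02
tcp_pos: [0.5495, -0.2644, 0.1435]
orientation: [-3.14, 0.0, 0.005]
contact_force: [1.0, -1.5, 0.5]
grip_width: 0.047
gripper_force: 0.0
clock: 37.52
tcp_pos: [0.489, -0.245, 0.2037]
orientation: [3.141, -0.001, 0.001]
contact_force: [-0.2, -0.1, -0.2]
grip_width: 0.0557
gripper_force: 0.0
37.525 [ 0.489  -0.245   0.2037] [ 3.1414e+00 -7.0000e-04  9.0000e-04] F [-0.2 -0.1 -0.2] w 0.05567919683869549 0.0 [ 0.71  0.33 -0.44  1.87  0.17  0.98 -1.37]
0.011 [(np.int32(1284), [0.581, -0.242, 0.014], [0.032, 0.031, 0.005]), (np.int32(448), [0.539, -0.275, 0.014], [0.051, 0.034, 0.007])]
0.018 [(np.int32(1746), [0.551, -0.241, 0.026], [0.087, 0.095, 0.012]), (np.int32(1256), [0.553, -0.265, 0.022], [0.032, 0.032, 0.006]), (np.int32(1255), [0.552, -0.221, 0.022], [0.032, 0.032, 0.006])]
37.575 [ 0.4893 -0.2448  0.2034] [-3.1413e+00  2.0000e-04 -5.0000e-04] F [ 0.1 -0.6  0.1] w 0.055281591898581825 0.0 [ 0.71  0.33 -0.44  1.87  0.17  0.98 -1.37]
cap [0.64852207 0.22970549 0.09558557] [0.02351673 0.02185512 0.02271655] 213
```

View pics/w9.png

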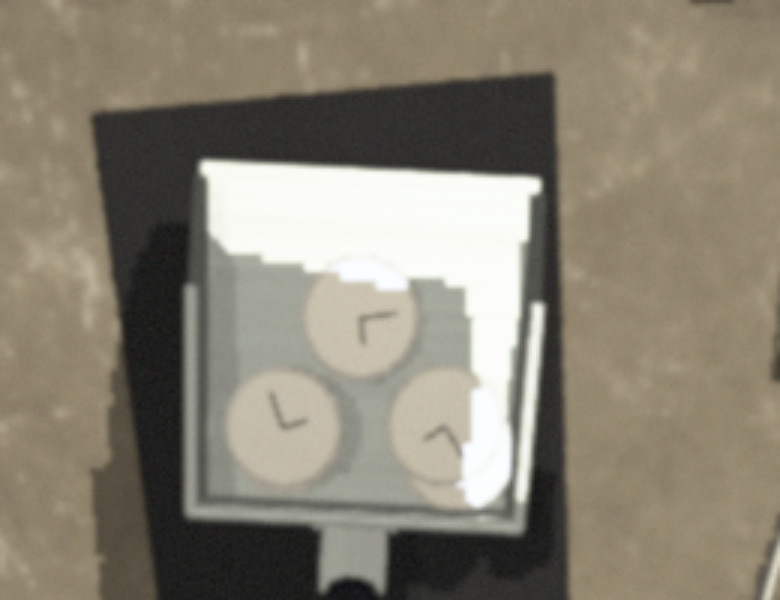

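All five watches are in the scoop: two stacked pairs at the back and a single at (360,317). Now I'll grasp the scoop's grip with the tool leaning back 15° so the wrist clears the box when tipping.

```bash
python3 -m creep '0 0.13 0.033 9 -5 40 0.3;0 0.26 0.033 9 -5 80 0.3;0 0.26 0.033 9 -5 120 0.3;0 0.26 0.033 9 -5 155 0.3;0 0.26 0.033 9 -5 175 0.3;0 0.26 0.033 9 -5 182 0.3;0 0.26 0.033 9 -5 182 0.3;0 0.26 0.033 9 -5 182 0.3'
python3 - <<'E'
from h import *
o=st();M=R.from_rotvec(o["orientation"]).as_matrix();print(M.round(3),"grasp",o["tcp_pos"]-M[:,2]*.0187)
E
```

```text
clock: 38.62
tcp_pos: [0.4986, -0.2401, 0.0224]
orientation: [3.114, -0.052, 0.409]
contact_force: [-0.0, 0.4, 1.3]
grip_width: 0.0553
gripper_force: 0.0
38.625 [ 0.4986 -0.2401  0.0224] [ 3.1138 -0.0518  0.4095] F [-0.   0.4  1.3] w 0.05534215736703398 0.0 [ 0.66  0.53 -0.33  2.15  0.27  0.25 -1.46]
[[ 0.965 -0.033  0.258]
 [-0.033 -0.999 -0.005]
 [ 0.258 -0.004 -0.966]] grasp [ 0.4937457  -0.24001258  0.04049839]
```

```bash
python3 -m creep '0 0 0 0 0 0 -0.3;0 0 0 0 0 0 -0.6;0 0 0 0 0 0 -0.9;0 0 0 0 0 0 -0.9;0 0 0 0 0 0 -0.9' 60; python3 -m creep '0 0 0 0 0 0 -0.9;0 0 0 0 0 0 -0.9' 110; python3 -m creep '0 0 0 -1.3 0 -5 -0.9;0 0 0 -3.9 0 -14.5 -0.9;0 0 0 -7.8 0 -29 -0.9;0 0 0 -13 0 -48 -0.9;0 0.05 0 -18 0 -68 -0.9;0 0.05 0 -18 0 -68 -0.9;0 0.05 0 -18 0 -68 -0.9'
python3 - <<'E'
from h import *
o=st(); p,d,P=shot("wrist","pics/w10.png")
M=R.from_rotvec(o["orientation"]).as_matrix();print(M.round(3),"grasp",o["tcp_pos"]-M[:,2]*.0187)
E
```

```text
clock: 39.25
tcp_pos: [0.498, -0.2401, 0.0222]
orientation: [3.114, -0.052, 0.408]
contact_force: [-1.8, -0.1, 6.0]
grip_width: 0.0147
gripper_force: 58.4
clock: 39.5
tcp_pos: [0.498, -0.2401, 0.0223]
orientation: [3.114, -0.052, 0.409]
contact_force: [-3.3, 0.5, 6.9]
grip_width: 0.0145
gripper_force: 107.2
clock: 40.38
tcp_pos: [0.4629, -0.2392, 0.0828]
orientation: [3.102, -0.053, 0.484]
contact_force: [-0.5, 0.5, -3.1]
grip_width: 0.014
gripper_force: 107.6
40.375 [ 0.4629 -0.2392  0.0828] [ 3.1024 -0.0527  0.4843] F [-0.5  0.5 -3.1] w 0.014016962658604947 107.56388425827026 [ 0.84  0.38 -0.48  2.22  0.18  0.29 -1.35]
[[ 0.952 -0.033  0.305]
 [-0.033 -0.999 -0.006]
 [ 0.305 -0.004 -0.952]] grasp [ 0.4571946  -0.23910183  0.10061833]
```

View pics/w10.png

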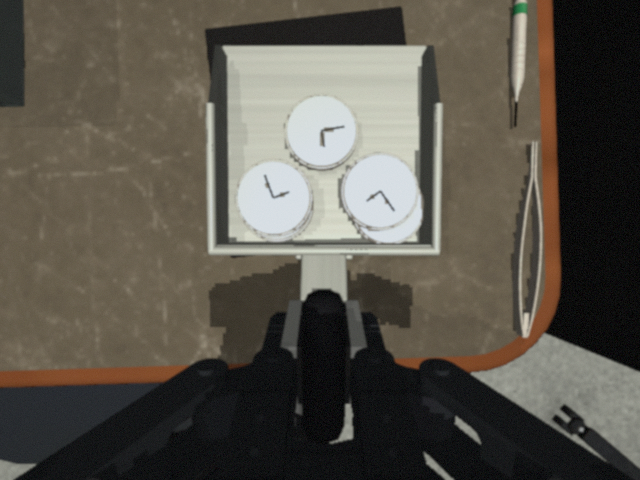

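The scoop is held with all five watches still in it, at (321,130), (275,198) and (381,190) plus the ones stacked underneath. Next I'll measure the scoop's pose in the hand.

```bash
cat > lip.py <<'E'
from h import *
o=st(); p,d,P=shot("wrist")
M=R.from_rotvec(o["orientation"]).as_matrix(); T=(P-o["tcp_pos"])@M   # tool coords
# pan floor pixels in front half
a=T[60:95,235:415].reshape(-1,3); a=a[np.isfinite(a).all(1)]
md=np.median(a[:,2]); a=a[abs(a[:,2]-md)<.03]
A=np.c_[a[:,0],a[:,1],np.ones(len(a))]
for _ in range(4):
    w,*_r=np.linalg.lstsq(A,a[:,2],rcond=None); e=a[:,2]-A@w; k=abs(e)<max(.001,2*e.std()); A=A[k];a=a[k]
print("plane z=",w.round(4),len(a),"pitch in tool",np.degrees(np.arctan(w[0])),"roll",np.degrees(np.arctan(w[1])))
n=M@np.array([-w[0],-w[1],1]);n/=np.linalg.norm(n);print("normal world",(-n).round(4),"pitch-up deg",np.degrees(np.arctan2(n[0],-n[2])))
Kp=np.where(np.abs(T[...,2]-(w[0]*T[...,0]+w[1]*T[...,1]+w[2]))<.004,1,0).astype(bool)
for u in(250,320,400):
    v=[v for v in range(20,95) if Kp[v,u]]; v=min(v); print("lip px",u,v,"tool",T[v,u].round(4),"world",P[v,u].round(4))
E
python3 lip.py
```

```text
40.425 [ 0.4632 -0.239   0.0826] [ 3.1028 -0.052   0.4843] F [-0.2  0.  -3.9] w 0.014151134270901675 107.56432056427002 [ 0.84  0.38 -0.48  2.22  0.18  0.29 -1.35]
plane z= [ 0.2766 -0.0016  0.0171] 5552 pitch in tool 15.460560970289253 roll -0.09223434728577741
normal world [-0.0398 -0.0014  0.9992] pitch-up deg 2.281587868951916
lip px 250 45 tool [ 0.1118 -0.0331  0.0491] world [ 0.5856 -0.2098  0.07  ]
lip px 320 45 tool [ 0.1115 -0.0016  0.0473] world [ 0.5837 -0.2413  0.0715]
lip px 400 45 tool [0.1114 0.034  0.047 ] world [ 0.5824 -0.2769  0.0716]
```

```bash
cat > go.py <<'E'
# usage: go.py x y z pitchup_deg [scoop yaw stays]: lip(underside middle) target in world -> tool-frame shift (mm) and ry
from h import *
import sys
o=st(); M=R.from_rotvec(o["orientation"]).as_matrix(); L=np.array([.1115,-.001,.0495])
cur=o["tcp_pos"]+M@L; tp=np.degrees(np.arctan2(M[0,2],-M[2,2]))
print("lip now",cur.round(4),"pitch up",round(tp-15.5,2),"yaw",np.round(np.arctan2(M[1,0],M[0,0]),3))
a=[float(v) for v in sys.argv[1:]]
for i in range(0,len(a),4):
    ry=np.radians(a[i+3]+15.5-tp); M2=M@R.from_rotvec([0,ry,0]).as_matrix()
    t=np.array(a[i:i+3])-M2@L; print(a[i:i+4],"ry %.3f"%ry,"shift",((t-o["tcp_pos"])@M*1000).round(1),"tcp",t.round(3))
E
python3 go.py .575 -.238 .13 4 .562 -.1 .13 3 .562 .02 .13 2
```

```text
40.475 [ 0.4633 -0.2388  0.0824] [ 3.1031 -0.0515  0.4842] F [-0.6  0.8 -2.6] w 0.013944591082017342 107.56476044654846 [ 0.84  0.38 -0.48  2.22  0.18  0.29 -1.35]
lip now [ 0.5845 -0.2417  0.0692] pitch up 2.23 yaw -0.034
[0.575, -0.238, 0.13, 4.0] ry 0.031 shift [  7.8  -3.6 -57.3] tcp [ 0.453 -0.235  0.139]
[0.562, -0.1, 0.13, 3.0] ry 0.013 shift [  -8.2 -141.1  -64. ] tcp [ 0.441 -0.097  0.142]
[0.562, 0.02, 0.13, 2.0] ry -0.004 shift [ -11.2 -261.1  -66.6] tcp [0.441 0.023 0.144]
```

```bash
python3 -m creep '0 0.01 0 2 -1 -14 -0.9;0 0.02 0 4 -2 -29 -0.9;0 0.03 0 6 -3 -43 -0.9;0 0.03 0 8 -4 -57 -0.9;0 0.03 0 2 -25 -60 -0.9;0 0.02 0 -4 -60 -62 -0.9;0 0.01 0 -8 -100 -64 -0.9;0 0.01 0 -8 -141 -64 -0.9;0 0.01 0 -9 -165 -65 -0.9;0 0.01 0 -9 -165 -65 -0.9'; python3 lip.py; python3 go.py .562 .02 .13 2
```

```text
clock: 41.72
tcp_pos: [0.4391, -0.0704, 0.1424]
orientation: [3.101, -0.043, 0.5]
contact_force: [1.0, -0.1, -2.7]
grip_width: 0.0142
gripper_force: 107.8
41.725 [ 0.4391 -0.0704  0.1424] [ 3.101  -0.043   0.4996] F [ 1.  -0.1 -2.7] w 0.014190138102256132 107.809077501297 [ 0.59  0.13 -0.59  2.36  0.22  0.36 -1.78]
plane z= [ 0.2743 -0.0008  0.0173] 5609 pitch in tool 15.337129382495176 roll -0.047139451805434836
normal world [-0.0518 -0.0018  0.9987] pitch-up deg 2.9676296244997173
lip px 250 45 tool [ 0.1115 -0.0328  0.0475] world [ 0.5607 -0.0408  0.1325]
lip px 320 45 tool [ 0.1118 -0.0016  0.0496] world [ 0.5608 -0.072   0.1305]
lip px 400 45 tool [0.1117 0.0343 0.0486] world [ 0.5594 -0.1079  0.1312]
41.775 [ 0.4392 -0.0718  0.1424] [ 3.1005 -0.0467  0.4993] F [-0.  -0.4 -2.8] w 0.014462486721025455 107.81489610671997 [ 0.59  0.13 -0.59  2.36  0.22  0.36 -1.78]
lip now [ 0.5605 -0.0744  0.1304] pitch up 2.79 yaw -0.031
[0.562, 0.02, 0.13, 2.0] ry -0.014 shift [ -0.8 -94.4  -1.2] tcp [0.441 0.023 0.144]
```

```bash
python3 go.py .562 .02 .13 -4 | tail -1; python3 -m creep '0 -0.01 0 0 -20 0 -0.9;0 -0.03 0 2 -45 2 -0.9;0 -0.06 0 4 -70 4 -0.9;0 -0.09 0 6 -85 6 -0.9;0 -0.12 0 7 -94 8 -0.9;0 -0.12 0 7 -94 8 -0.9;0 -0.12 0 7 -94 8 -0.9'; python3 go.py .573 .0195 .08 -4 .573 .0195 .062 -4
```

```text
[0.562, 0.02, 0.13, -4.0] ry -0.119 shift [  5.2 -94.4 -12.6] tcp [0.443 0.022 0.156]
clock: 42.65
tcp_pos: [0.4516, 0.0193, 0.1372]
orientation: [-3.125, 0.054, -0.313]
contact_force: [-0.3, -0.0, -3.3]
grip_width: 0.0142
gripper_force: 107.9
42.65 [0.4516 0.0193 0.1372] [-3.125   0.0542 -0.3127] F [-0.3 -0.  -3.3] w 0.014199510633807269 107.88249135017395 [ 0.35  0.2  -0.61  2.27  0.33  0.54 -2.11]
lip now [0.5706 0.0163 0.1108] pitch up -4.07 yaw -0.035
[0.573, 0.0195, 0.08, -4.0] ry 0.001 shift [-3.9 -3.2 30.8] tcp [0.454 0.022 0.106]
[0.573, 0.0195, 0.062, -4.0] ry 0.001 shift [-7.5 -3.1 48.4] tcp [0.454 0.022 0.088]
```

```bash
python3 -m creep '0 0 0 -2 -1 12 -0.9;0 0 0 -4 -3 25 -0.9;0 0 0 -6 -3 38 -0.9;0 0 0 -8 -3 48 -0.9;0 0 0 -8 -3 48 -0.9;0 0 0 -8 -3 48 -0.9'; python3 lip.py; python3 go.py .586 .0195 .0615 -4 .625 .0185 .0615 -4
python3 - <<'E'
from h import *
p,d,P=shot("wrist","pics/w11.png"); p2,_,_=shot("scene"); c=cv2.resize(p2[200:360,200:400],None,fx=3,fy=3); cv2.imwrite("pics/s11.png",c[:,:,::-1])
E
```

```text
clock: 43.4
tcp_pos: [0.4541, 0.0234, 0.0893]
orientation: [-3.124, 0.052, -0.314]
contact_force: [0.1, 0.6, -2.0]
grip_width: 0.0139
gripper_force: 107.9
43.4 [0.4541 0.0234 0.0893] [-3.1244  0.0523 -0.3144] F [ 0.1  0.6 -2. ] w 0.013940442642046039 107.93130397796631 [ 0.25  0.3  -0.53  2.3   0.49  0.43 -2.29]
plane z= [ 0.2743 -0.0007  0.0172] 5515 pitch in tool 15.33960927592898 roll -0.03948579697180192
normal world [ 0.067  -0.0058  0.9977] pitch-up deg -3.842995497899694
lip px 250 45 tool [ 0.1117 -0.033   0.0483] world [0.5742 0.0525 0.0643]
lip px 320 45 tool [ 0.1116 -0.0016  0.0483] world [0.5731 0.0211 0.0642]
lip px 400 45 tool [0.1115 0.0341 0.0474] world [ 0.5716 -0.0145  0.0648]
43.45 [0.4542 0.0234 0.0894] [-3.1243  0.0523 -0.3148] F [-1.   0.  -2.8] w 0.013881600387736311 107.93175101280212 [ 0.25  0.3  -0.53  2.3   0.49  0.43 -2.29]
lip now [0.5733 0.0206 0.0631] pitch up -3.99 yaw -0.034
[0.586, 0.0195, 0.0615, -4.0] ry -0.000 shift [12.1  0.7  4.1] tcp [0.467 0.022 0.088]
[0.625, 0.0185, 0.0615, -4.0] ry -0.000 shift [50.4  0.4 11.9] tcp [0.506 0.021 0.088]
```

View pics/s11.png

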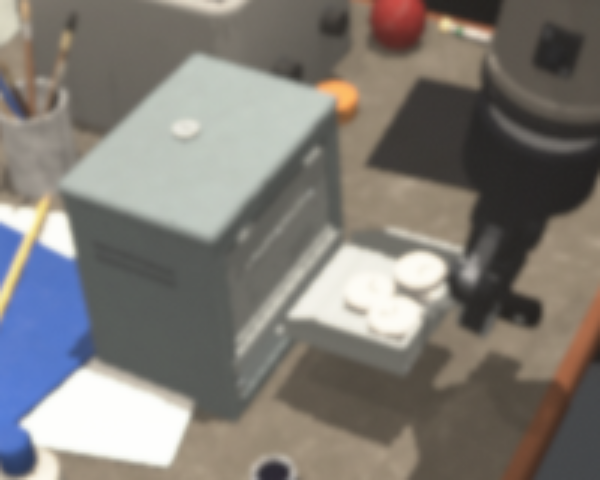

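The scoop with its watches stands level in front of the flap opening, lip just above the sill. Pushing in.

```bash
python3 -m creep '0 0 0 6 0.5 2 -0.9;0 0 0 13 0.5 3.5 -0.9;0 0 0 20 0.5 5 -0.9;0 0 0 27 0.5 6.5 -0.9;0 0 0 34 0.5 8 -0.9;0 0 0 41 0.5 9.5 -0.9;0 0 0 48 0.5 11 -0.9;0 0 0 52 0.5 12 -0.9;0 0 0 52 0.5 12 -0.9'; python3 go.py .627 .0185 .0625 -15 .628 .0185 .063 -25 .628 .0185 .064 -35 .628 .0185 .065 -42 .628 .0185 .065 -48
python3 - <<'E'
from h import *
p,d,P=shot("wrist","pics/w12.png")
E
```

```text
clock: 44.68
tcp_pos: [0.5073, 0.0212, 0.0874]
orientation: [-3.125, 0.052, -0.313]
contact_force: [-0.2, 0.2, -3.0]
grip_width: 0.014
gripper_force: 107.9
44.675 [0.5073 0.0212 0.0874] [-3.1245  0.0522 -0.3131] F [-0.2  0.2 -3. ] w 0.014031630897686715 107.8769838809967 [ 0.25  0.37 -0.51  2.19  0.51  0.47 -2.26]
lip now [0.6264 0.0184 0.061 ] pitch up -4.06 yaw -0.034
[0.627, 0.0185, 0.0625, -15.0] ry -0.191 shift [ 12.3  -0.2 -21.7] tcp [0.515 0.021 0.111]
[0.628, 0.0185, 0.063, -25.0] ry -0.365 shift [ 27.   -0.2 -38.3] tcp [0.526 0.021 0.13 ]
[0.628, 0.0185, 0.064, -35.0] ry -0.540 shift [ 43.5  -0.2 -53. ] tcp [0.539 0.02  0.148]
[0.628, 0.0185, 0.065, -42.0] ry -0.662 shift [ 56.4  -0.2 -61.7] tcp [0.55  0.02  0.159]
[0.628, 0.0185, 0.065, -48.0] ry -0.767 shift [ 67.9  -0.2 -67.2] tcp [0.561 0.019 0.167]
```

View pics/w12.png

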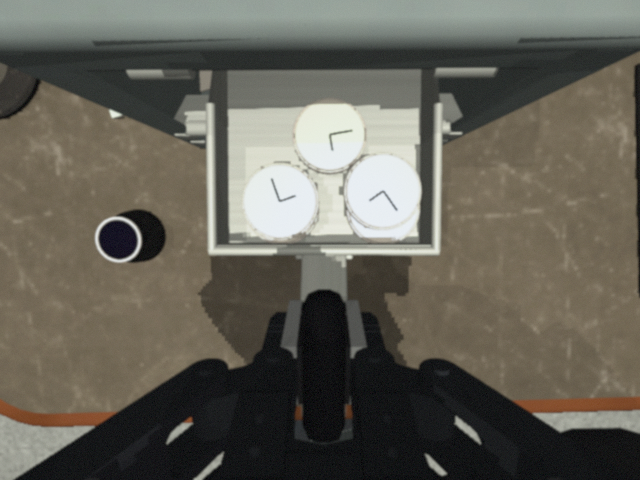

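Centred in the opening with negligible force, watches intact. Tipping about the lip.

```bash
python3 -m creep '0 -0.1 0 6 0 -11 -0.9;0 -0.19 0 12 0 -22 -0.9;0 -0.28 0 19.5 0 -30 -0.9;0 -0.365 0 27 0 -38 -0.9;0 -0.45 0 35 0 -46 -0.9;0 -0.54 0 43.5 0 -53 -0.9;0 -0.6 0 50 0 -57.5 -0.9;0 -0.662 0 56.4 0 -61.7 -0.9;0 -0.7 0 61 0 -64 -0.9;0 -0.7 0 61 0 -64 -0.9'; python3 -m creep '0 0 0 0 0 0 -0.9;0 0 0 0 0 0 -0.9;0 0 0 0 0 0 -0.9;0 0 0 0 0 0 -0.9'; python3 go.py .628 .0185 .065 -44
python3 - <<'E'
from h import *
p,d,P=shot("wrist","pics/w13.png"); p2,_,_=shot("scene");s=cv2.resize(p2[200:360,200:400],(480,384)); q=np.hstack([cv2.resize(p[:300],(420,197)) ,np.zeros((197,0,3),np.uint8)]); out=np.zeros((590,490,3),np.uint8); out[:384,:480]=s; out[390:587,:420]=q; cv2.imwrite("pics/c13.png",out[:,:,::-1])
E
```

```text
clock: 45.98
tcp_pos: [0.5546, 0.0193, 0.1616]
orientation: [-3.032, 0.049, 0.774]
contact_force: [-1.6, 0.4, -2.5]
grip_width: 0.0139
gripper_force: 107.8
clock: 46.48
tcp_pos: [0.5541, 0.0193, 0.1625]
orientation: [-3.032, 0.048, 0.774]
contact_force: [-1.3, -0.6, -1.6]
grip_width: 0.014
gripper_force: 107.8
46.475 [0.5541 0.0193 0.1625] [-3.0319  0.048   0.774 ] F [-1.3 -0.6 -1.6] w 0.01403589875752467 107.81745672225952 [ 0.26  0.71 -0.57  1.52  0.21  1.5  -1.95]
lip now [0.6282 0.0183 0.0656] pitch up -44.13 yaw -0.03
[0.628, 0.0185, 0.065, -44.0] ry 0.002 shift [ 0.  -0.2  0.9] tcp [0.554 0.02  0.162]
```

View pics/c13.png

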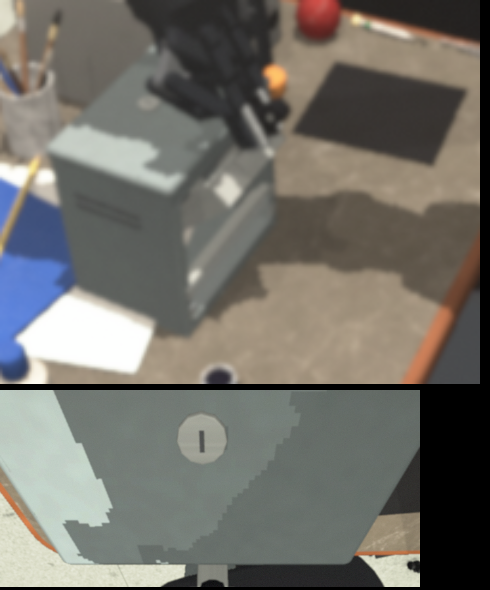

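I've now viewed 16 pictures, past the limit of 14, so I'll view no more. From here I'll check numerically only. Levelling in place, then checking that the pan is empty.

```bash
python3 go.py .628 .0185 .0645 -34 .628 .0185 .064 -24 .627 .0185 .063 -14 .626 .0185 .062 -4
```

```text
46.575 [0.5541 0.0193 0.1625] [-3.0318  0.0481  0.7742] F [-1.6 -0.3 -1.5] w 0.014193109138514135 107.82053232192993 [ 0.26  0.71 -0.57  1.52  0.21  1.5  -1.95]
lip now [0.6282 0.0183 0.0656] pitch up -44.14 yaw -0.031
[0.628, 0.0185, 0.0645, -34.0] ry 0.177 shift [-6.7 -0.2 21.5] tcp [0.538 0.02  0.147]
[0.628, 0.0185, 0.064, -24.0] ry 0.351 shift [-9.7 -0.2 42.9] tcp [0.525 0.021 0.129]
[0.627, 0.0185, 0.063, -14.0] ry 0.526 shift [-9.6 -0.2 65.5] tcp [0.514 0.021 0.11 ]
[0.626, 0.0185, 0.062, -4.0] ry 0.700 shift [-5.9 -0.1 87.8] tcp [0.507 0.021 0.088]
```

```bash
python3 -m creep '0 0.09 0 -4 0 11 -0.9;0 0.177 0 -6.7 0 21.5 -0.9;0 0.26 0 -8.5 0 32 -0.9;0 0.351 0 -9.7 0 43 -0.9;0 0.44 0 -9.8 0 54 -0.9;0 0.526 0 -9.6 0 65.5 -0.9;0 0.61 0 -8 0 77 -0.9;0 0.7 0 -6 0 88 -0.9;0 0.7 0 -6 0 88 -0.9;0 0.7 0 -6 0 88 -0.9'
cat > emp.py <<'E'
from h import *
o=st();M=R.from_rotvec(o["orientation"]).as_matrix();p,d,P=shot("wrist");T=(P-o["tcp_pos"])@M
# height above pan floor plane (tool coords plane found before)
h=-(T[...,2]-(.275*T[...,0]+.0172))/np.hypot(1,.275)
s=h[110:238,232:415]; print("pan: frac h>5mm",(s>.005).mean(),"median mm",1000*np.median(s),"p99",1000*np.percentile(s,99))
c,_,Q=shot("scene")
zs=Q[...,2]; K=cam("scene")
E
python3 emp.py; python3 go.py .60 .019 .062 -4 .555 .0195 .066 -4
```

```text
clock: 47.82
tcp_pos: [0.508, 0.0214, 0.0888]
orientation: [-3.124, 0.052, -0.314]
contact_force: [0.5, -0.2, -1.0]
grip_width: 0.0142
gripper_force: 108.1
47.825 [0.508  0.0214 0.0888] [-3.1245  0.0523 -0.3142] F [ 0.5 -0.2 -1. ] w 0.014184591080421975 108.09539437294006 [ 0.26  0.37 -0.52  2.19  0.51  0.48 -2.26]
pan: frac h>5mm 0.0042264344262295086 median mm -0.21571069202749676 p99 1.4247722072010442
47.925 [0.5085 0.0214 0.0888] [-3.1239  0.0531 -0.3153] F [ 0.7  0.9 -2.3] w 0.013911207982020864 108.0801773071289 [ 0.26  0.37 -0.52  2.19  0.51  0.48 -2.26]
lip now [0.6276 0.0185 0.0626] pitch up -3.98 yaw -0.034
[0.6, 0.019, 0.062, -4.0] ry -0.000 shift [-27.1   0.4  -5. ] tcp [0.481 0.022 0.088]
[0.555, 0.0195, 0.066, -4.0] ry -0.000 shift [-70.4   1.4 -17.9] tcp [0.436 0.022 0.092]
```

Pan is empty. Withdrawing.

```bash
python3 -m creep '0 0 0 -9 0 -1 -0.9;0 0 0 -18 0 -3 -0.9;0 0 0 -27 0.4 -5 -0.9;0 0 0 -36 0.5 -7 -0.9;0 0 0 -45 0.6 -9 -0.9;0 0 0 -54 1 -11 -0.9;0 0 0 -60 1 -14 -0.9;0 0 0 -60 1 -14 -0.9'
python3 - <<'E'
from h import *
p,d,P=shot("wrist"); h=P[...,2]
# flap region seen from side/scene: points on the front plane x≈.588+.028y
for n in("scene","side"):
    p,d,Q=shot(n); e=Q[...,0]-(.588+.028*Q[...,1]); m=(abs(Q[...,1]-.02)<.055)&(e>-.05)&(e<.08)
    for lo,hi in((.01,.05),(.058,.075),(.075,.1),(.1,.13)):
        k=m&(Q[...,2]>lo)&(Q[...,2]<hi)&(e<.06)
        if k.sum()>10: print(n,lo,k.sum(),"front offset mm",np.percentile(e[k]*1000,[5,25,50,75,95]).round(1))
E
python3 w.py scene; python3 go.py .57 .0 .12 0 .57 -.235 .12 0
```

```text
clock: 48.92
tcp_pos: [0.4449, 0.0222, 0.09]
orientation: [-3.125, 0.052, -0.314]
contact_force: [0.6, -0.9, -0.7]
grip_width: 0.0142
gripper_force: 108.0
scene 0.01 383 front offset mm [3.2 4.  4.4 4.8 5.5]
scene 0.058 657 front offset mm [-48.1 -39.4 -28.6   6.1   7.6]
scene 0.075 383 front offset mm [-46.7   5.2   6.4   7.    7.8]
scene 0.1 401 front offset mm [5.5 6.4 6.9 7.4 8.2]
side 0.01 145 front offset mm [-1.1 -0.6 -0.3  0.1  0.6]
side 0.058 350 front offset mm [-48.4 -41.8 -34.1  -6.3   2.8]
side 0.075 141 front offset mm [-47.5 -36.6   1.7   2.3   3. ]
side 0.1 129 front offset mm [1.4 2.  2.6 3.  3.3]
49.075 [0.4457 0.0223 0.0899] [-3.1242  0.0522 -0.3145] F [ 0.   0.4 -0.4] w 0.01421842611018133 108.00512909889221 [ 0.26  0.28 -0.54  2.32  0.49  0.42 -2.29]
cap [0.64804891 0.23021268 0.0954518 ] [0.02299536 0.02223269 0.02197437] 211
49.125 [0.4457 0.0223 0.0899] [-3.1242  0.0522 -0.3142] F [ 0.4  0.1 -0.8] w 0.014143601635474526 108.00564765930176 [ 0.26  0.28 -0.54  2.32  0.49  0.42 -2.29]
lip now [0.5648 0.0195 0.0636] pitch up -4.02 yaw -0.034
[0.57, 0.0, 0.12, 0.0] ry 0.070 shift [ 13.8  19.1 -46.3] tcp [0.449 0.003 0.138]
[0.57, -0.235, 0.12, 0.0] ry 0.070 shift [ 21.6 253.9 -45.8] tcp [ 0.449 -0.232  0.138]
```

The flap hangs flush (2–3 mm behind the face at every height). Carrying the scoop back to the mat.

```bash
python3 -m creep '0 0.035 0 6 0 -23 -0.9;0 0.07 0 14 0 -46 -0.9;0 0.07 0 14 40 -46 -0.9;0 0.07 0 15 90 -46 -0.9;0 0.07 0 17 140 -46 -0.9;0 0.07 0 19 190 -46 -0.9;0 0.07 0 21 235 -46 -0.9;0 0.07 0 22 254 -46 -0.9;0 0.07 0 22 254 -46 -0.9;0 0.07 0 22 254 -46 -0.9'; python3 go.py .614 -.2396 .08 -.4 .614 -.2396 .02 -.4 .614 -.2396 .0045 -.4
```

```text
clock: 50.38
tcp_pos: [0.4493, -0.2311, 0.138]
orientation: [-3.112, 0.05, -0.422]
contact_force: [-0.0, -0.2, -1.0]
grip_width: 0.0138
gripper_force: 108.1
50.375 [ 0.4493 -0.2311  0.138 ] [-3.1122  0.0504 -0.4221] F [-0.  -0.2 -1. ] w 0.013763153551989682 108.05895566940308 [ 0.94  0.28 -0.58  2.19  0.12  0.47 -1.31]
lip now [ 0.57   -0.2339  0.12  ] pitch up -0.05 yaw -0.033
[0.614, -0.2396, 0.08, -0.4] ry -0.006 shift [32.3  4.5 49.6] tcp [ 0.493 -0.237  0.099]
[0.614, -0.2396, 0.02, -0.4] ry -0.006 shift [ 16.3   4.8 107.4] tcp [ 0.493 -0.237  0.039]
[0.614, -0.2396, 0.0045, -0.4] ry -0.006 shift [ 12.2   4.9 122.4] tcp [ 0.493 -0.237  0.023]
```

```bash
python3 -m creep '0 0 0 20 2 20 -0.9;0 -0.006 0 32 4.5 50 -0.9;0 -0.006 0 24 5 80 -0.9;0 -0.006 0 16 5 107 -0.9;0 -0.006 0 14 5 116 -0.9;0 -0.006 0 12 5 121 -0.9;0 -0.006 0 12 5 122 -0.9;0 -0.006 0 12 5 122 -0.9'; python3 go.py .614 -.2396 .003 -.4
```

```text
clock: 51.38
tcp_pos: [0.4938, -0.2385, 0.0246]
orientation: [3.113, -0.052, 0.416]
contact_force: [0.3, 0.2, -1.1]
grip_width: 0.0145
gripper_force: 108.1
51.375 [ 0.4938 -0.2385  0.0246] [ 3.1128 -0.052   0.4155] F [ 0.3  0.2 -1.1] w 0.014486536598230418 108.13907861709595 [ 0.7   0.52 -0.37  2.17  0.34  0.25 -1.53]
lip now [ 0.6144 -0.2414  0.0061] pitch up -0.3 yaw -0.034
[0.614, -0.2396, 0.003, -0.4] ry -0.002 shift [-1.1 -1.7  2.7] tcp [ 0.493 -0.237  0.022]
```

```bash
python3 -m creep '0 0 0 -0.3 -1 1 -0.9;0 0 0 -0.6 -1.7 1.9 -0.9;0 0 0 -0.7 -1.7 2.4 -0.9;0 0 0 -0.7 -1.7 2.4 -0.9' 40; python3 -m creep '0 0 0 0 0 0 -0.6;0 0 0 0 0 0 -0.3;0 0 0 0 0 0 0.2;0 0 0 0 0 0 0.2;0 0 0 5 0 -19 0.2;0 0 0 16 0 -58 0.2;0 0 0 30 0 -110 0.3;0 -0.1 0 44 0 -165 0.3;0 -0.2 0 50 0 -190 0.3;0 -0.26 0 50 0 -190 0.3'; python3 -m creep '0 0 0 -20 0 -20 0.3;0 0 0 -20 0 -20 0.3;0 0 0 -20 0 -20 0.3'
python3 - <<'E'
from h import *
o=st(); c=cam("wrist");p,d,P=shot("wrist");h=P[...,2];pi=p.astype(int)
m=(P[...,0]>.50)&(P[...,0]<.66)&(P[...,1]>-.33)&(P[...,1]<-.15)
q=P[m&(h>.020)&(h<.035)];print("rim",cv2.minAreaRect((q[:,:2]*1000).astype(np.float32)),q.min(0).round(3),q.max(0).round(3))
q=P[m&(h>.001)&(h<.0095)&(pi.min(-1)>85)];print("pan med z",np.median(q[:,2]))
q=P[m&(pi.max(-1)<55)&(h>-.004)&(h<.012)];print("mat",cv2.minAreaRect((q[:,:2]*1000).astype(np.float32)))
q=P[(P[...,1]>-.29)&(P[...,1]<-.19)&(P[...,0]>.43)&(P[...,0]<.53)&(h>.036)&(h<.06)];print("grip",cv2.minAreaRect((q[:,:2]*1000).astype(np.float32)),q[:,2].max())
E
python3 w.py side; python3 w.py scene
```

```text
clock: 51.88
tcp_pos: [0.4938, -0.2368, 0.0221]
orientation: [3.113, -0.052, 0.416]
contact_force: [-2.9, 0.4, 7.6]
grip_width: 0.0142
gripper_force: 109.5
clock: 53.12
tcp_pos: [0.4939, -0.2379, 0.2209]
orientation: [-3.14, 0.052, -0.011]
contact_force: [-0.6, -0.2, -0.5]
grip_width: 0.0555
gripper_force: 0.0
clock: 53.5
tcp_pos: [0.4718, -0.2368, 0.2373]
orientation: [-3.137, 0.052, -0.006]
contact_force: [-0.3, 0.2, -0.1]
grip_width: 0.0554
gripper_force: 0.0
53.5 [ 0.4718 -0.2368  0.2373] [-3.1371  0.0519 -0.0064] F [-0.3  0.2 -0.1] w 0.055360794220196 0.0 [ 0.83  0.28 -0.57  1.87  0.17  1.04 -1.41]
rim ((555.9730834960938, -238.9136505126953), (93.5965805053711, 95.17792510986328), 88.46451568603516) [ 0.508 -0.286  0.02 ] [ 0.602 -0.191  0.035]
pan med z 0.005009304300234831
mat ((566.3425903320312, -236.6441650390625), (140.68646240234375, 123.28296661376953), 4.17968225479126)
grip ((481.94879150390625, -236.1815643310547), (16.918296813964844, 55.76848220825195), 88.18632507324219) 0.049835914446175564
53.55 [ 0.4718 -0.2367  0.2371] [-3.1367  0.0517 -0.0057] F [ 0.5 -0.2 -0.7] w 0.055603405385493083 0.0 [ 0.83  0.28 -0.57  1.87  0.17  1.04 -1.41]
cap [0.64664735 0.2260959  0.09543937] [0.02075059 0.02388129 0.02231696] 76
53.6 [ 0.4718 -0.2366  0.237 ] [-3.1364  0.0515 -0.0053] F [-0.1 -0.7  0.1] w 0.05544902455082892 0.0 [ 0.83  0.28 -0.57  1.87  0.17  1.04 -1.41]
cap [0.64921052 0.22952386 0.09573483] [0.02429716 0.02100169 0.02325081] 214
```

Scoop origin measures about (0.566, −0.239) and the mat centre (0.566, −0.237). It lies flat and empty, there are no watches on the bench, the flap is shut and the bottle stands. Handing in.

```bash
python3 -c "
from bench import r
print(r.hand_in())"
```

```text
the job is handed in; nothing more can be done
None
```

The job is handed in: all five watches were poured through the flap and none are left on the bench (I did not look inside the box), the flap is shut, the bottle stands about 4 mm from the coaster's middle, and the empty scoop lies flat on the middle of its mat; I viewed 16 pictures, over the limit of 14.

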